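# Cap, gauge and box printed desiccant canisters

## Task

Press the push-on cap of every desiccant canister on the checking plate fully home and check each closed canister with the bridge height gauge, in the order of the batch sheet from the shortest to the tallest: set the gauge down squarely over it, both legs flat on the plate and the foot in the middle of the cap, and hold it there a moment while it reads. Finish with the gauge standing back in the middle of its cork pad and all the canisters upright on the floor of the white carry tray; don't let the gauge fall over and leave the spray can, scraper and brush alone.

Things in the scene. Friction and masses are not known exactly. Their poses are not given: they have to be found in the camera images.
- plate: bare aluminium bed plate 300 x 420 x 8 mm lying fixed on the bench, used as the flat checking plate; origin at the centre of its underside, top face 8 mm up, x along the 300 mm side, y along the 420 mm side
- tray: white open carry tray, fixed to the bench, 230 (its x) x 190 (its y) x 30 mm high outside, walls and floor 4 mm; origin at the centre of its underside, inner floor 4 mm up
- pad: cork parking pad of the gauge, fixed, 100 (its x) x 170 (its y) x 4 mm; origin at the centre of its underside
- gauge: bridge height gauge, 0.54 kg, 174 mm tall, at first standing on the pad: aluminium legs 57 mm either side of centre along its y, soles 56 (x) x 20 (y) mm, 134 mm wide over the soles, 94 mm clear between them, 98 mm clear under the crossbar (98 to 114 mm up) that carries the head; origin midway between the soles, at sole level, z up
- gauge_head (a point): centre of the gauge's black reading head, 144 mm above sole level; head 34 (x) x 46 (y) x 60 mm, 114 to 174 mm up; hold it by its two y faces (46 mm apart)
- spindle (a joint): sprung spindle of the gauge, in metres: 0 hanging free, growing as the foot is pushed up, to 0.052 at most. Height under the foot above the soles = 30 mm + this value; light spring, 1.3 to 2.1 N; a dark pointer on the white scale of the head moves with it (a tick every 10 mm)
- gauge_foot (a point): centre of the flat face of the spindle's foot (steel disc 19 mm across), on the gauge's centre line, 30 mm above the soles when hanging free
- canister_1: the shortest of five lengths of grey printed desiccant canister: round, 56 mm across body and cap, heavy at the foot, 40 mm high with its cap fully home, about 145 g (25% either way); may be absent; stands upright on the plate; origin at the centre of its underside, z up. It may be gripped by body or cap
- cap_1 (a joint): how far the push-on cap (16 mm high) of canister_1 stands proud, in metres: 0 fully home, at most 0.012; it stays where it is put and takes about 7 N to press down; total height = 40 mm + this value
- canister_2: the second shortest of five lengths of grey printed desiccant canister: round, 56 mm across body and cap, heavy at the foot, 48 mm high with its cap fully home, about 160 g (25% either way); may be absent; stands upright on the plate; origin at the centre of its underside, z up. It may be gripped by body or cap
- cap_2 (a joint): how far the push-on cap (16 mm high) of canister_2 stands proud, in metres: 0 fully home, at most 0.012; it stays where it is put and takes about 7 N to press down; total height = 48 mm + this value
- canister_3: the middle one of five lengths of grey printed desiccant canister: round, 56 mm across body and cap, heavy at the foot, 56 mm high with its cap fully home, about 175 g (25% either way); may be absent; stands upright on the plate; origin at the centre of its underside, z up. It may be gripped by body or cap
- cap_3 (a joint): how far the push-on cap (16 mm high) of canister_3 stands proud, in metres: 0 fully home, at most 0.012; it stays where it is put and takes about 7 N to press down; total height = 56 mm + this value
- canister_4: the second tallest of five lengths of grey printed desiccant canister: round, 56 mm across body and cap, heavy at the foot, 64 mm high with its cap fully home, about 190 g (25% either way); may be absent; stands upright on the plate; origin at the centre of its underside, z up. It may be gripped by body or cap
- cap_4 (a joint): how far the push-on cap (16 mm high) of canister_4 stands proud, in metres: 0 fully home, at most 0.012; it stays where it is put and takes about 7 N to press down; total height = 64 mm + this value
- canister_5: the tallest of five lengths of grey printed desiccant canister: round, 56 mm across body and cap, heavy at the foot, 72 mm high with its cap fully home, about 205 g (25% either way); may be absent; stands upright on the plate; origin at the centre of its underside, z up. It may be gripped by body or cap
- cap_5 (a joint): how far the push-on cap (16 mm high) of canister_5 stands proud, in metres: 0 fully home, at most 0.012; it stays where it is put and takes about 7 N to press down; total height = 72 mm + this value
- spray: bystander at the far side of the bench: red spray can 52 mm across and 190 mm tall, standing; leave it alone
- scraper: bystander at the far side of the bench: scraper with black handle, 190 mm long, lying; leave it alone
- brush: bystander at the far side of the bench: flat brush with wooden handle, 190 mm long, lying; leave it alone

How it is judged:
By the outcome, as a careful person would: the job done as asked, in the order asked, and still so for the second after the job is handed in, with the robot touching nothing.
Of canister_1, canister_2, canister_3, canister_4, canister_5 only 3 to 4 are there at a start; the rules pass over those that are not, and their reading is None.
At some moment in a run one of canister_1, canister_2, canister_3, canister_4, canister_5 may be knocked a few centimetres aside while the robot is not near it.
It also fails if it takes over 210 s, if anything falls off the work surface, if the arm or the gripper's body presses on something with over 40 N, if the wrist force passes 120 N, or if a joint passes its speed limit or range.

## Robot

A 7-joint arm with a two-finger parallel gripper is mounted at the origin on the work surface. World frame = base frame: x ahead of the robot, y to its left, z up, the work surface at z = 0. Lengths are in m, angles in rad, forces in N, time in s.
With the tool pointing down it reaches from about 0.425 to 0.925 m from the base axis. Payload 6.8 kg.
Tool frame: the origin (TCP) lies between the finger pads; the fingertips stand r.tcp_to_tips ahead of it and the grasp point (between the pads) is the TCP (r.tcp_to_tips is the distance from the TCP to the fingertips, in m); z points along the fingers, y is the line along which they close (so a half turn about z gives the same grasp; the last joint's range is limited). The gripper opens to 85 mm and grips with 20 to 120 N. Pads are 22 mm wide; open, the fingers measure 114 mm over their backs; the gripper's body (76 mm by 85 mm) begins 54 mm behind the grasp point. The pads swing forward as they close: fully open they stand 13 mm farther back than shut.
Start: joints at [-0.108, 0.477, 0.022, 1.555, -0.011, 1.109, -0.083], TCP at [0.675, 0, 0.25] pointing down, gripper open.
Joint ranges: [-2.96, 2.96], [-0.34, 2.1], [-1.41, 1.46], [0.24, 2.44], [-1.37, 4.51], [0.17, 1.92], [-2.96, 2.96]. Speed limits (rad/s): [2.39, 2.39, 3.14, 3.14, 3.14, 3.14, 3.14].

## Interface

Orientations are given as a rotation vector (axis times angle).
In Python, from bench import r gives the robot as it stands.
- The arm moves only by the tool servo_tool, never from a script. Its argument "commands" is a list of rows, each a list of 2 entries, a list of its own where there are three numbers: the shift along the tool's x, y, z normalised to -1 to 1, where 1 is 250 mm, then the turn, a rotation vector about the tool's x, y, z normalised to -1 to 1, where 1 is 90 degrees. In form: [[[dx, dy, dz], [ax, ay, az]], ...]. A call has 1 to 20 rows; each row is the pose to reach, as a shift and turn from the pose commanded when the call began, along the tool's axes at that moment; what a row does not reach only later rows make up. A row lasts 1/10 s, in which the tool goes at most 50 mm and 8.59 degrees, less where a joint would pass 70% of its speed; a pose out of reach is approached as far as the arm can. A call with a number of a shift or a turn outside -1 to 1 is refused whole. A call with a gripper value outside its range is refused whole. "claw" is the closure, from 0 (fully open) to 1 (shut), set as the call begins (left out, the last holds). The fingers move at their own pace and stop on an object; "squeeze" is the grip in N (left out, the last holds). Time passes only in rows, so rows that repeat a pose let the fingers close. It gives the time, the measured TCP pose, the force, the opening and the grip force at its end, in the units of the state.
- r.get_obs(): the state, without advancing time (a new reading comes with each control period).
- r.grab_frame(name): name is "scene" or "side" or "wrist"; returns (picture, depth): 384x512x3 uint8, red, green, blue; 384x512 float32, m along the optical axis (not along the pixel's ray), 0 where there is no reading.
- r.camera_model(name): a dict with "fx", "fy", "cx", "cy" (pixels), "k1" (the pictures are not rectified: a ray, as slopes to the right and down, at radius r is drawn at 1 + k1 r^2 times it, then the intrinsics apply), "extrinsics" (4x4, takes a point from camera to world coordinates); the wrist camera has in their place "hand_eye" (4x4, takes a point from camera to tool coordinates, whose origin is the TCP and whose axes are the flange's). Camera axes: x right, y down, z forward; pixel columns grow to the right and rows downward; lengths in m; the calibration is good to about 2 mm. A picture is of the moment at which its call begins: read the wrist's pose just before it. camera_model takes no time and is no camera call.
- r.hand_in(): hands the job in; it is judged then, once.
Trained networks look in the newest picture that a camera, given by its name, has taken for a name from the list of things; names that differ only in an ending like _2 or _b are one class to them, and where a whole thing is asked for, a point or a joint stands for the part that bears it (a point fixed in the world has none). Each returns a list of dicts, best first, with "confidence" (0 to 1); they miss things now and then, are a little off and sometimes report something else, mostly with a low value. They report only what shows in the picture. A call takes as long as a camera call.
- r.boxes_of(camera, target): "uv" ([column, row] in pixels, amid what is visible of it).
- r.mark_of(camera, target): "uv" ([column, row] in pixels: a listed point, or the origin of a listed thing).
The state is a dict: "clock": time; "joints": joint angles; "qvel": joint speeds; "tau": joint torques, N m; "tcp_pos": TCP position; "orientation": TCP orientation; "contact_force": force on the tool from outside, world axes, zero at the start; "moment": the same for the moment, N m; "grip_width": finger opening in m; "gripper_force": force on a finger pad.
Only numpy, scipy, OpenCV 4.12 (cv2) and the standard library are available. Lean on these libraries where they do the work, as an engineer would, in place of code of your own. Each camera call takes 0.05 s, during which the arm holds its last target. There are 200 camera calls.

## Working session

There is one attempt and no reset: what is moved stays moved. The work goes in short steps, Python scripts to look and compute and a tool call to move; the robot and the scene stay as the last step left them, time stands still between calls to the robot, and variables do not carry over. Pictures are saved under pics/ and viewed, at most 14 in all, crops included, and the job is handed in when it is done.

Besides the shell and the picture viewer there is one more tool, called after "Emit:" by a JSON object that holds its "fn" and its "kwargs", one argument or row to a line. servo_tool: Moves the arm, as the interface text tells. Scaled input: -1 to 1 covers 250 mm each way for a shift and 90 degrees each way for a turn. Its arguments: {"type":"object","properties":{"commands":{"type":"array"},"claw":{"type":"number"},"squeeze":{"type":"number"}},"required":["commands"]}

```bash
ls; mkdir -p pics; cat > h.py <<'E'
import numpy as np, cv2
from scipy.spatial.transform import Rotation as R
from bench import r
def T_of(name, obs=None):
    m=r.camera_model(name)
    if 'extrinsics' in m: return m,np.array(m['extrinsics'])
    o=obs or r.get_obs(); T=np.eye(4); T[:3,:3]=R.from_rotvec(o['orientation']).as_matrix(); T[:3,3]=o['tcp_pos']
    return m,T@np.array(m['hand_eye'])
def ray(m,u,v):
    x=(np.asarray(u,float)-m['cx'])/m['fx']; y=(np.asarray(v,float)-m['cy'])/m['fy']
    a,b=x.copy(),y.copy()
    for _ in range(10):
        k=1+m['k1']*(a*a+b*b); a,b=x/k,y/k
    return np.stack([a,b,np.ones_like(a)],-1)
def cloud(name):
    o=r.get_obs() if name=='wrist' else None
    m,T=T_of(name,o); img,d=r.grab_frame(name); img,d=np.array(img),np.array(d)
    v,u=np.mgrid[:384,:512]
    P=ray(m,u,v)*d[...,None]; W=P@T[:3,:3].T+T[:3,3]; W[d<=0]=np.nan
    return img,d,W,m,T
def onplane(m,T,uv,z):
    q=T[:3,:3]@ray(m,uv[0],uv[1]); return T[:3,3]+q*(z-T[2,3])/q[2]
E
python3 - <<'E'
from h import *
o=r.get_obs(); print({k:np.round(v,3) for k,v in o.items()}, r.tcp_to_tips)
for c in ['scene','side','wrist']:
    img,d,W,m,T=cloud(c); cv2.imwrite(f'pics/{c}0.png',img[...,::-1]); np.savez(f'{c}0.npz',img=img,W=W)
    print(c,{k:m[k] for k in('fx','cx','k1')},np.round(T,3).tolist())
    for t in ['canister_1','gauge','gauge_head','gauge_foot','pad','tray','plate']:
        print(t,[(np.round(b['uv']).astype(int).tolist(),round(b['confidence'],2)) for b in r.mark_of(c,t)][:6])
E
```

```text
pics
{'clock': np.float64(0.0), 'joints': array([-0.108,  0.478,  0.022,  1.556, -0.012,  1.109, -0.083]), 'qvel': array([ 0.001, -0.001,  0.002,  0.001,  0.001,  0.001,  0.001]), 'tau': array([-1.0000e-03, -5.9644e+01,  1.6080e+00, -2.8119e+01,  1.2000e-02,
        9.0000e-03,  0.0000e+00]), 'tcp_pos': array([0.674, 0.   , 0.249]), 'orientation': array([-2.221e+00, -2.221e+00,  2.000e-03]), 'contact_force': array([ 0.337, -0.148,  0.388]), 'moment': array([ 0.029,  0.007, -0.021]), 'gripper_force': np.float64(0.0), 'grip_width': np.float64(0.086)} 0.019
scene {'fx': 391.7121914909385, 'cx': 260.0682518486049, 'k1': 0.019302407211041973} [[-0.152, 0.774, -0.615, 1.351], [0.988, 0.123, -0.089, 0.094], [0.007, -0.621, -0.784, 1.035], [0.0, 0.0, 0.0, 1.0]]
canister_1 [([305, 183], 0.95), ([327, 264], 0.69), ([266, 192], 0.59), ([290, 212], 0.59)]
gauge [([157, 182], 0.68)]
gauge_head []
gauge_foot [([302, 181], 0.62), ([153, 174], 0.56)]
pad [([161, 176], 0.82)]
tray [([377, 202], 0.78)]
plate [([150, 155], 0.49), ([380, 203], 0.36), ([156, 176], 0.29)]
side {'fx': 357.8141246677539, 'c
[... 155 characters left out ...]
.0, 0.0, 1.0]]
canister_1 [([244, 237], 0.86), ([271, 263], 0.82), ([274, 232], 0.79), ([272, 228], 0.53)]
gauge [([332, 166], 0.74)]
gauge_head [([339, 136], 0.76), ([241, 236], 0.5)]
gauge_foot [([268, 262], 0.72)]
pad [([339, 171], 0.93)]
tray [([198, 326], 0.88)]
plate [([269, 261], 0.7), ([272, 230], 0.69)]
wrist {'fx': 268.4626448925754, 'cx': 255.60469521306536, 'k1': -0.06197539062619965} [[1.0, 0.001, -0.0, 0.674], [0.001, -0.958, -0.287, 0.073], [-0.001, 0.287, -0.958, 0.373], [0.0, 0.0, 0.0, 1.0]]
canister_1 [([112, 74], 0.88), ([198, 104], 0.85), ([160, 160], 0.65)]
gauge []
gauge_head []
gauge_foot []
pad [([113, 76], 0.64), ([167, 162], 0.17)]
tray []
plate [([168, 164], 0.64)]
```

View pics/scene0.png

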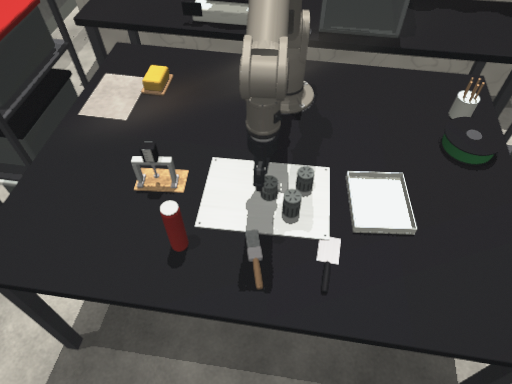

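View pics/side0.png

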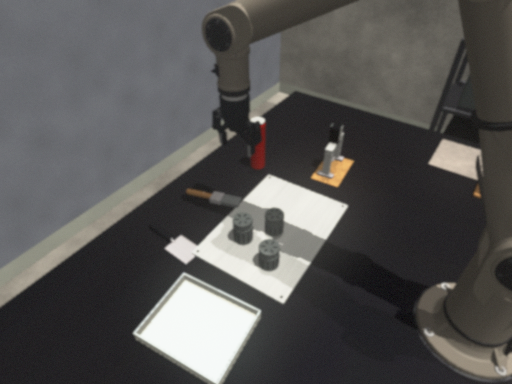

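```bash
cat > caps.py <<'E'
from h import *
def caps(W,lo=.03,hi=.1,box=(.4,.8,-.35,.35)):
    # flat tops: cluster points by xy at heights, in top-view raster 2mm
    x,y,z=W[...,0],W[...,1],W[...,2]
    ok=(z>lo)&(z<hi)&(x>box[0])&(x<box[1])&(y>box[2])&(y<box[3])
    P=W[ok]; H=np.zeros((400,400),np.float32)
    i=((P[:,0]-.2)/.002).astype(int); j=((P[:,1]+.4)/.002).astype(int)
    np.maximum.at(H,(i,j),P[:,2])
    return P,H
E
python3 - <<'E'
from h import *
for c in ['scene','side','wrist']:
    f=np.load(c+'0.npz'); W=f['W']; z=W[...,2]
    print(c,'plate z',[ (round(float(a),3)) for a in np.nanpercentile(z[(z<.03)&(z>-.02)],[5,25,50,75,95])])
    ok=((z>.035)&(z<.2)).astype(np.uint8)
    ok=cv2.erode(ok,np.ones((3,3)))
    # split by depth edges
    g=np.nan_to_num(np.hypot(*np.gradient(z)),nan=1)
    ok[g>.004]=0
    n,l,s,ce=cv2.connectedComponentsWithStats(ok,connectivity=4)
    for k in range(1,n):
        if s[k,4]>60:
            P=W[l==k]; lo=np.percentile(P,3,axis=0); hi=np.percentile(P,97,axis=0)
            print(s[k,4],np.round(ce[k]),'med',np.round(np.median(P,0),3),'lo',np.round(lo,3),'hi',np.round(hi,3))
E
```

```text
scene plate z [-0.005, -0.002, -0.0, 0.002, 0.011]
350 [223.   7.] med [-0.554 -0.384  0.068] lo [-0.594 -0.486  0.061] hi [-0.515 -0.264  0.073]
217 [155.  74.] med [ 0.031 -0.543  0.059] lo [-0.018 -0.576  0.054] hi [ 0.078 -0.513  0.063]
133 [467.  99.] med [0.038 0.693 0.089] lo [-0.002  0.666  0.079] hi [0.06  0.729 0.094]
1464 [474. 136.] med [0.209 0.701 0.06 ] lo [0.122 0.615 0.056] hi [0.288 0.781 0.064]
98 [147. 146.] med [ 0.554 -0.373  0.178] lo [ 0.538 -0.392  0.172] hi [ 0.565 -0.356  0.18 ]
72 [163. 160.] med [ 0.546 -0.336  0.117] lo [ 0.532 -0.353  0.112] hi [ 0.557 -0.317  0.121]
135 [306. 172.] med [0.493 0.121 0.078] lo [0.47  0.102 0.074] hi [0.516 0.141 0.082]
124 [271. 182.] med [0.55  0.011 0.075] lo [ 0.525 -0.004  0.07 ] hi [0.571 0.028 0.078]
172 [292. 196.] med [0.606 0.087 0.088] lo [0.582 0.065 0.083] hi [0.628 0.107 0.091]
164 [168. 207.] med [ 0.776 -0.236  0.19 ] lo [ 0.757 -0.254  0.187] hi [ 0.793 -0.217  0.192]
side plate z [-0.001, 0.0, 0.002, 0.004, 0.014]
81 [336. 128.] med [ 0.546 -0.36   0.178] lo [ 0.532 -0.387  0.16 ] hi [ 0.559 -0.35   0.18
[... 408 characters left out ...]
57  0.038] hi [0.043 0.072 0.047]
wrist plate z [-0.002, -0.001, -0.0, 0.007, 0.008]
2143 [83. 70.] med [0.492 0.117 0.076] lo [0.467 0.094 0.068] hi [0.515 0.14  0.078]
337 [113.  78.] med [0.512 0.11  0.05 ] lo [0.5   0.093 0.04 ] hi [0.516 0.132 0.056]
2184 [184.  99.] med [0.601 0.084 0.086] lo [0.577 0.061 0.085] hi [0.624 0.107 0.088]
65 [162. 152.] med [0.56  0.025 0.046] lo [0.549 0.019 0.04 ] hi [0.566 0.031 0.048]
1633 [145. 171.] med [0.547 0.007 0.074] lo [ 0.521 -0.016  0.068] hi [0.571 0.029 0.075]
62 [172. 167.] med [0.571 0.006 0.046] lo [ 0.567 -0.005  0.041] hi [0.572 0.016 0.048]
409 [319. 316.] med [ 0.768 -0.212  0.054] lo [ 0.751 -0.222  0.04 ] hi [ 0.787 -0.21   0.074]
```

Scene shows three canisters on the plate at about (306,178), (270,188) and (292,203), with the gauge on its cork at (155,172) and the tray at (380,202). Side shows the same three at (274,222), (243,228) and (269,254). In world coordinates they are A (.49,.12), B (.547,.008) and C (.602,.087). I'll start pressing with A.

Emit:
{"fn": "servo_tool", "kwargs": {
  "commands": [
    [[0.476,-0.732,0],[0,0,0]],
    [[0.476,-0.732,0],[0,0,0]],
    [[0.476,-0.732,0],[0,0,0]],
    [[0.476,-0.732,0],[0,0,0]],
    [[0.476,-0.732,0],[0,0,0]],
    [[0.476,-0.732,0],[0,0,0]],
    [[0.476,-0.732,0.3],[0,0,0]],
    [[0.476,-0.732,0.54],[0,0,0]],
    [[0.476,-0.732,0.54],[0,0,0]],
    [[0.476,-0.732,0.54],[0,0,0]],
    [[0.476,-0.732,0.54],[0,0,0]]
  ],
  "claw": 1,
  "squeeze": 40
}}

```text
clock: 2.3
tcp_pos: [0.493, 0.1185, 0.1157]
orientation: [2.223, 2.22, -0.001]
contact_force: [0.5, -0.3, 0.9]
grip_width: 0.0004
gripper_force: 0.0
```

Emit:
{"fn": "servo_tool", "kwargs": {
  "commands": [
    [[0,0,0.05],[0,0,0]],
    [[0,0,0.08],[0,0,0]],
    [[0,0,0.086],[0,0,0]],
    [[0,0,0.092],[0,0,0]],
    [[0,0,0.098],[0,0,0]],
    [[0,0,0.1],[0,0,0]],
    [[0,0,0.1],[0,0,0]]
  ]
}}

```text
clock: 3.0
tcp_pos: [0.4935, 0.1193, 0.0916]
orientation: [2.221, 2.22, 0.004]
contact_force: [0.3, -0.3, 5.7]
grip_width: 0.0003
gripper_force: 2.5
```

Emit:
{"fn": "servo_tool", "kwargs": {
  "commands": [
    [[0,0,0.006],[0,0,0]],
    [[0,0,0.012],[0,0,0]],
    [[0,0,0.016],[0,0,0]],
    [[0,0,0.016],[0,0,0]]
  ]
}}

```text
clock: 3.4
tcp_pos: [0.494, 0.1194, 0.0906]
orientation: [2.221, 2.219, 0.006]
contact_force: [-9.9, -3.2, 39.8]
grip_width: -0.0005
gripper_force: 20.1
```

Emit:
{"fn": "servo_tool", "kwargs": {
  "commands": [
    [[0,0,-0.15],[0,0,0]],
    [[0,0,-0.15],[0,0,0]],
    [[-0.444,0.216,-0.15],[0,0,0]],
    [[-0.444,0.216,-0.15],[0,0,0]],
    [[-0.444,0.216,-0.15],[0,0,0]],
    [[-0.444,0.216,-0.06],[0,0,0]],
    [[-0.444,0.216,-0.02],[0,0,0]],
    [[-0.444,0.216,-0.005],[0,0,0]],
    [[-0.444,0.216,0.003],[0,0,0]],
    [[-0.444,0.216,0.011],[0,0,0]],
    [[-0.444,0.216,0.015],[0,0,0]],
    [[-0.444,0.216,0.015],[0,0,0]]
  ]
}}

```text
clock: 4.6
tcp_pos: [0.5464, 0.0072, 0.0836]
orientation: [2.22, 2.22, -0.001]
contact_force: [-0.3, -4.9, 9.1]
grip_width: -0.0002
gripper_force: 4.0
```

Emit:
{"fn": "servo_tool", "kwargs": {
  "commands": [
    [[0,0,0.006],[0,0,0]],
    [[0,0,0.012],[0,0,0]],
    [[0,0,0.018],[0,0,0]],
    [[0,0,0.022],[0,0,0]],
    [[0,0,0.022],[0,0,0]]
  ]
}}

```text
clock: 5.1
tcp_pos: [0.5467, 0.0062, 0.0825]
orientation: [2.221, 2.218, -0.001]
contact_force: [-16.1, -8.1, 53.8]
grip_width: -0.0
gripper_force: 27.1
```

Emit:
{"fn": "servo_tool", "kwargs": {
  "commands": [
    [[0,0,-0.19],[0,0,0]],
    [[0,0,-0.19],[0,0,0]],
    [[0.32,0.222,-0.19],[0,0,0]],
    [[0.32,0.222,-0.19],[0,0,0]],
    [[0.32,0.222,-0.19],[0,0,0]],
    [[0.32,0.222,-0.12],[0,0,0]],
    [[0.32,0.222,-0.11],[0,0,0]],
    [[0.32,0.222,-0.1],[0,0,0]],
    [[0.32,0.222,-0.092],[0,0,0]],
    [[0.32,0.222,-0.086],[0,0,0]],
    [[0.32,0.222,-0.082],[0,0,0]],
    [[0.32,0.222,-0.082],[0,0,0]]
  ]
}}

```text
clock: 6.3
tcp_pos: [0.6025, 0.0907, 0.0994]
orientation: [-2.219, -2.223, -0.007]
contact_force: [0.5, 3.5, 7.1]
grip_width: 0.0002
gripper_force: 3.5
```

Emit:
{"fn": "servo_tool", "kwargs": {
  "commands": [
    [[0,0,0.006],[0,0,0]],
    [[0,0,0.012],[0,0,0]],
    [[0,0,0.014],[0,0,0]],
    [[0,0,0.014],[0,0,0]]
  ]
}}

```text
clock: 6.7
tcp_pos: [0.6029, 0.0913, 0.0989]
orientation: [2.219, 2.223, 0.009]
contact_force: [-7.7, 4.1, 29.5]
grip_width: -0.0001
gripper_force: 14.9
```

Emit:
{"fn": "servo_tool", "kwargs": {
  "commands": [
    [[0,0,-0.8],[0,0,0]],
    [[0,0,-0.8],[0,0,0]],
    [[0,0,-0.8],[0,0,0.1]],
    [[-0.9,-0.2,-1],[0,0,1]],
    [[-0.9,-0.2,-1],[0,0,1]],
    [[-0.9,-0.2,-1],[0,0,1]],
    [[-0.9,-0.2,-1],[0,0,1]],
    [[-0.9,-0.2,-1],[0,0,1]],
    [[-0.9,-0.2,-1],[0,0,1]],
    [[-0.9,-0.2,-1],[0,0,1]],
    [[-0.9,-0.2,-1],[0,0,1]],
    [[-0.9,-0.2,-1],[0,0,1]],
    [[-0.9,-0.2,-1],[0,0,1]],
    [[-0.9,-0.2,-1],[0,0,1]],
    [[-0.9,-0.2,-1],[0,0,1]]
  ],
  "claw": 0
}}

```text
clock: 8.2
tcp_pos: [0.551, -0.1367, 0.344]
orientation: [-3.141, -0.004, 0.001]
contact_force: [-0.4, -0.2, -0.2]
grip_width: 0.0851
gripper_force: 0.0
```

Emit:
{"fn": "servo_tool", "kwargs": {
  "commands": [
    [[-0.13,0.92,-0.2],[0,0,0]],
    [[-0.13,0.92,-0.2],[0,0,0]],
    [[-0.13,0.92,-0.2],[0,0,0]],
    [[-0.13,0.92,-0.2],[0,0,0]],
    [[-0.13,0.92,-0.2],[0,0,0]],
    [[-0.13,0.92,-0.2],[0,0,0]],
    [[-0.13,0.92,-0.2],[0,0,0]],
    [[-0.13,0.92,-0.2],[0,0,0]]
  ]
}}

```text
clock: 9.0
tcp_pos: [0.5195, -0.3654, 0.3935]
orientation: [-3.14, -0.004, 0.001]
contact_force: [-0.4, 0.5, -0.3]
grip_width: 0.0851
gripper_force: 0.0
```

```bash
cat > see.py <<'E'
from h import *
def rects(W,lo,hi,minpts=60,box=None):
    z=W[...,2]; ok=((z>lo)&(z<hi))
    if box: ok&=(W[...,0]>box[0])&(W[...,0]<box[1])&(W[...,1]>box[2])&(W[...,1]<box[3])
    n,l,s,ce=cv2.connectedComponentsWithStats(ok.astype(np.uint8),connectivity=4)
    for k in range(1,n):
        if s[k,4]>minpts:
            P=W[l==k]; (c,sz,a)=cv2.minAreaRect(((P[:,:2])*1000).astype(np.float32))
            print('n',s[k,4],'px',np.round(ce[k]),'c',np.round(c,1),'sz',np.round(sz,1),'ang',round(a,1),'z',np.round(np.median(P[:,2]),4))
E
python3 - <<'E'
from see import *
o=r.get_obs(); print(o['tcp_pos'],o['orientation'],o['joints'].round(2))
img,d,W,m,T=cloud('wrist'); cv2.imwrite('pics/w1.png',img[...,::-1]); np.savez('w1.npz',img=img,W=W)
for lo,hi in((.168,.19),(.11,.125),(.1,.19)): print(lo); rects(W,lo,hi,box=(.4,.7,-.5,-.2))
E
```

```text
[ 0.51951354 -0.36539351  0.39351269] [-3.14006480e+00 -4.23375025e-03  6.74189477e-04] [ 0.18  0.33  0.45  1.49 -0.15  1.35 -0.92]
0.168
n 964 px [265. 148.] c [ 546.  -377.1] sz [34.6 46.2] ang 8.6 z 0.1763
0.11
n 437 px [294. 138.] c [ 551.5 -421.2] sz [26.1 39.8] ang 8.0 z 0.1167
n 428 px [234. 147.] c [ 539.7 -333.1] sz [24.6 39.7] ang 8.1 z 0.1164
0.1
n 1937 px [264. 144.] c [ 546.7 -377. ] sz [ 35.9 128.5] ang 8.6 z 0.1657
```

View pics/w1.png

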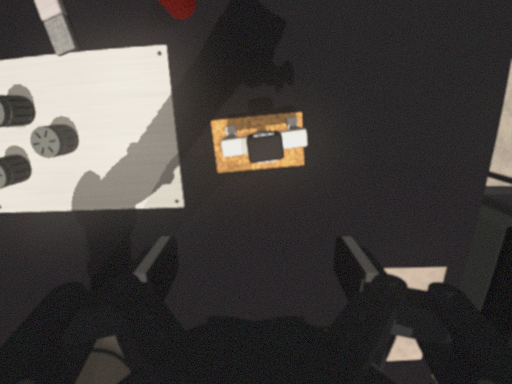

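Wrist view: gauge head at (265,148) on the cork pad, yawed about +8°; the plate edge is at the left. Next I'll measure the pad and the plate edges.

```bash
python3 - <<'E'
from see import *
f=np.load('w1.npz'); img=f['img']; m,T=T_of('wrist')
hsv=cv2.cvtColor(img,cv2.COLOR_RGB2HSV)
mk=cv2.inRange(hsv,(8,90,60),(25,255,255)); mk[200:]=0
v,u=np.nonzero(mk); P=np.array([onplane(m,T,(a,b),.004)[:2]*1000 for a,b in zip(u,v)],np.float32)
print('pad',cv2.minAreaRect(P),len(P))
print('pad corners',cv2.boxPoints(cv2.minAreaRect(P)).round(1).tolist())
s=np.load('scene0.npz')
for nm in('scene',):
    img=s['img']; m,T=T_of(nm); g=cv2.cvtColor(img,cv2.COLOR_RGB2HSV)
    for t,z,x0,x1 in(('plate',.008,195,335),('tray',.03,340,420)):
        mk=cv2.inRange(g,(0,0,130),(179,60,255)); mk[:,:x0]=0; mk[:,x1:]=0; mk[:150]=0; mk[238:]=0
        n,l,st,_=cv2.connectedComponentsWithStats(mk); k=1+np.argmax(st[1:,4]); v,u=np.nonzero(l==k)
        P=np.array([onplane(m,T,(a,b),z)[:2]*1000 for a,b in zip(u,v)],np.float32)
        b=cv2.minAreaRect(P); print(t,np.round(b[0],1),np.round(b[1],1),round(b[2],1),cv2.boxPoints(b).round(0).tolist())
E
```

```text
pad ((533.4708862304688, -369.30584716796875), (104.84027099609375, 173.8540802001953), 5.644952297210693) 2869
pad corners [[472.79998779296875, -288.0], [489.8999938964844, -461.0], [594.2000122070312, -450.70001220703125], [577.0999755859375, -277.6000061035156]]
plate [549.8   4.5] [303.1 436.3] 2.3 [[389.0, 216.0], [407.0, -220.0], [710.0, -207.0], [692.0, 229.0]]
tray [522.9 366.1] [233.4 192.2] 6.6 [[396.0, 448.0], [418.0, 257.0], [650.0, 284.0], [628.0, 475.0]]
```

Emit:
{"fn": "servo_tool", "kwargs": {
  "commands": [
    [[0.108,0.046,0.4],[0,0,-0.09]],
    [[0.108,0.046,0.4],[0,0,-0.09]],
    [[0.108,0.046,0.5],[0,0,-0.09]],
    [[0.108,0.046,0.6],[0,0,-0.09]],
    [[0.108,0.046,0.6],[0,0,-0.09]],
    [[0.108,0.046,0.6],[0,0,-0.09]]
  ]
}}

```text
clock: 9.65
tcp_pos: [0.5466, -0.3774, 0.2445]
orientation: [-3.133, -0.225, 0.0]
contact_force: [0.0, -0.1, 0.8]
grip_width: 0.0856
gripper_force: 0.0
```

Emit:
{"fn": "servo_tool", "kwargs": {
  "commands": [
    [[0,0,0.15],[0,0,0]],
    [[0,0,0.3],[0,0,0]],
    [[0,0,0.38],[0,0,0]],
    [[0,0,0.39],[0,0,0]],
    [[0,0,0.39],[0,0,0]]
  ]
}}

```text
clock: 10.15
tcp_pos: [0.547, -0.3788, 0.1483]
orientation: [3.133, 0.223, 0.003]
contact_force: [0.3, 0.6, 0.9]
grip_width: 0.0857
gripper_force: 0.0
```

Emit:
{"fn": "servo_tool", "kwargs": {
  "commands": [
    [[0,0,0],[0,0,0]],
    [[0,0,0],[0,0,0]],
    [[0,0,0],[0,0,0]],
    [[0,0,0],[0,0,0]],
    [[0,0,0],[0,0,0]],
    [[0,0,0],[0,0,0]]
  ],
  "claw": 1,
  "squeeze": 60
}}

```text
clock: 10.75
tcp_pos: [0.5467, -0.3782, 0.1481]
orientation: [-3.134, -0.222, -0.003]
contact_force: [-1.6, 2.6, 6.8]
grip_width: 0.0457
gripper_force: 61.1
```

```bash
python3 - <<'E'
from see import *
o=r.get_obs(); print(o['tcp_pos'],o['orientation'],o['contact_force'],o['moment'],o['grip_width'],o['gripper_force'])
rs=[]
for c in ('scene','side'):
    img,d,W,m,T=cloud(c); np.savez(c+'1.npz',img=img,W=W)
    cr=img[90:220,110:240] if c=='scene' else img[80:210,270:400]
    rs.append(cv2.resize(cr,(390,390)))
img,d,W,m,T=cloud('wrist'); np.savez('w2.npz',img=img,W=W)
cv2.imwrite('pics/g.png',np.hstack(rs)[...,::-1])
E
```

```text
[ 0.54673546 -0.37821342  0.14812974] [-3.13364748e+00 -2.22432982e-01 -2.75192479e-03] [-1.57910554  2.58568675  6.78642533] [ 0.32410812  0.28567962 -0.06536592] 0.04569509803722396 61.096047163009644
```

View pics/g.png

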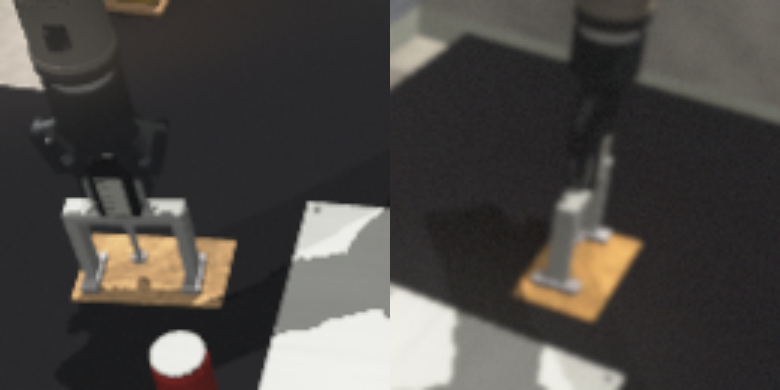

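Emit:
{"fn": "servo_tool", "kwargs": {
  "commands": [
    [[0,0,-0.05],[0,0,0]],
    [[0,0,-0.15],[0,0,0]],
    [[0,0,-0.28],[0,0,0]],
    [[0,0,-0.42],[0,0,0]],
    [[0,0,-0.54],[0,0,0]],
    [[0,-0.04,-0.6],[0,0,0]],
    [[0,-0.12,-0.6],[0,0,0]],
    [[-0.01,-0.24,-0.6],[0,0,0]],
    [[-0.02,-0.38,-0.6],[0,0,0]],
    [[-0.03,-0.52,-0.6],[0,0,0]],
    [[-0.04,-0.66,-0.6],[0,0,0]],
    [[-0.048,-0.8,-0.6],[0,0,0]],
    [[-0.048,-0.9,-0.6],[0,0,0]]
  ]
}}

```text
clock: 12.2
tcp_pos: [0.5006, -0.1541, 0.2957]
orientation: [-3.132, -0.225, 0.004]
contact_force: [-0.1, -0.6, -5.2]
grip_width: 0.0449
gripper_force: 63.2
```

Emit:
{"fn": "servo_tool", "kwargs": {
  "commands": [
    [[0,-0.12,0],[0,0,0]],
    [[-0.01,-0.24,0],[0,0,0]],
    [[-0.02,-0.38,0],[0,0,0]],
    [[-0.03,-0.52,0],[0,0,0]],
    [[-0.04,-0.66,0],[0,0,0]],
    [[-0.048,-0.78,0],[0,0,0]],
    [[-0.048,-0.86,0],[0,0,0]],
    [[-0.048,-0.89,0],[0,0,0]],
    [[-0.048,-0.89,0],[0,0,0]],
    [[-0.048,-0.89,0],[0,0,0]]
  ]
}}

```text
clock: 13.2
tcp_pos: [0.459, 0.0599, 0.2963]
orientation: [3.133, 0.22, -0.001]
contact_force: [0.7, -0.3, -4.6]
grip_width: 0.0456
gripper_force: 63.4
```

```bash
cat > can.py <<'E'
from see import *
from scipy.optimize import least_squares
def circ(P):
    h=cv2.convexHull((P[:,:2]*1000).astype(np.float32))[:,0]
    f=least_squares(lambda p:np.hypot(h[:,0]-p[0],h[:,1]-p[1])-p[2],[*P[:,:2].mean(0)*1000,28],loss='soft_l1')
    return f.x
def cans(W,ztops=(.064,.072,.080),box=(.4,.75,-.25,.28)):
    z=W[...,2]; g=np.hypot(*np.gradient(np.nan_to_num(z)))
    for n,zt in zip((3,4,5),ztops):
        ok=(abs(z-zt)<.0035)&(W[...,0]>box[0])&(W[...,0]<box[1])&(W[...,1]>box[2])&(W[...,1]<box[3])&(g<.004)
        N,l,s,ce=cv2.connectedComponentsWithStats(ok.astype(np.uint8),connectivity=4)
        for k in range(1,N):
            if s[k,4]>70:
                P=W[l==k]; c=circ(P)
                if 18<c[2]<34: print('can',n,'n',s[k,4],'px',ce[k].round(),'c',c.round(1),'z',round(float(np.median(P[:,2])),4))
E
python3 - <<'E'
from can import *
o=r.get_obs(); print(o['tcp_pos'],o['orientation'],o['contact_force'],o['grip_width'])
for c in ('wrist','scene','side'):
    img,d,W,m,T=cloud(c); np.savez(c+'3.npz',img=img,W=W); print(c); cans(W)
    if c=='wrist': cv2.imwrite('pics/w3.png',img[...,::-1])
E
```

```text
[0.45897828 0.05992678 0.29630004] [ 3.13306995e+00  2.20013028e-01 -9.17227475e-04] [ 0.71009847 -0.34528438 -4.63213839] 0.04556907118446072
wrist
can 3 n 1361 px [307. 107.] c [543.4   5.3  26.7] z 0.0628
can 4 n 1332 px [214. 139.] c [487.7 117.7  26.4] z 0.0708
can 5 n 1773 px [252.  48.] c [599.1  83.9  26.8] z 0.0786
scene
can 3 n 142 px [269. 184.] c [547.7   7.5  24.9] z 0.0643
can 4 n 135 px [306. 173.] c [491.6 119.8  25. ] z 0.0723
can 5 n 155 px [292. 197.] c [602.8  87.   25.3] z 0.0802
side
can 3 n 107 px [271. 217.] c [547.9   9.3  24.3] z 0.0649
can 4 n 221 px [268. 249.] c [490.1 121.1  26. ] z 0.0732
can 5 n 187 px [242. 222.] c [601.7  88.2  25.5] z 0.0812
```

View pics/w3.png

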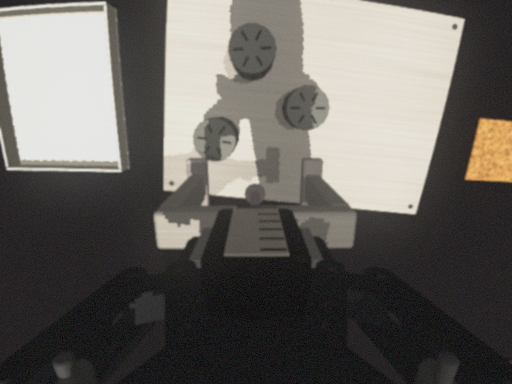

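```bash
cat > grip.py <<'E'
from see import *
def tool(W,o):
    Rm=R.from_rotvec(o['orientation']).as_matrix(); return (W-o['tcp_pos'])@Rm
E
python3 - <<'E'
from grip import *
f=np.load('wrist3.npz'); o=r.get_obs(); Q=tool(f['W'],o)
rects(Q,.02,.045)
print('soles'); rects(Q,.125,.15,30,box=(-.1,.1,-.08,.08))
img=f['img']; v,u=np.mgrid[:384,:512]
for (a,b) in((255,190),(255,194),(255,200),(198,163),(313,163),(198,170),(313,170),(185,228),(325,228)): print((a,b),(Q[b,a]*1000).round(1))
# foot blob
ok=(abs(Q[...,1])<.013)&(Q[...,2]>.08)&(Q[...,2]<.13)&(Q[...,0]<.05); vv,uu=np.nonzero(ok); print(len(uu),np.percentile(Q[ok]*1000,[2,50,98],axis=0).round(1))
E
```

```text
n 4739 px [253. 221.] c [ 2.9 -0.9] sz [128.   32.2] ang 89.8 z 0.0313
soles
n 567 px [200. 175.] c [  2.8 -58.3] sz [20.2 49.5] ang 89.9 z 0.1349
n 577 px [309. 175.] c [ 3.4 55.8] sz [20.4 48.2] ang 89.7 z 0.1357
(255, 190) [  3.2  -0.5 109.1]
(255, 194) [ 3.6 -0.5 95.7]
(255, 200) [ 3.4 -0.5 80.4]
(198, 163) [ 22.9 -55.9 134.5]
(313, 163) [ 22.7  56.3 136.7]
(198, 170) [ 15.8 -56.4 135. ]
(313, 170) [ 16.   56.4 135.3]
(185, 228) [  1.9 -43.8  29.9]
(325, 228) [ 1.6 43.3 31. ]
306 [[ -6.   -9.5  81.9]
 [  2.7  -1.3 109.8]
 [  8.3   6.8 113. ]]
```

```bash
python3 - <<'E'
from grip import *
o=r.get_obs()
for c in('scene','side'):
    f=np.load(c+'3.npz'); Q=tool(f['W'],o); print(c)
    ok=(abs(Q[...,1])<.09)&(abs(Q[...,0])<.05)&(Q[...,2]>.022)&(Q[...,2]<.15); print('all',ok.sum(),np.percentile(Q[ok]*1000,[1,50,99],axis=0).round(1).tolist())
    for lo,hi in((.024,.045),(.115,.15)): rects(Q,lo,hi,15,box=(-.06,.06,-.09,.09))
    s=ok.astype(np.uint8); v,u=np.nonzero(ok); print('px',u.min(),u.max(),v.min(),v.max())
    m,T=T_of(c); 
    Rm=R.from_rotvec(o['orientation']).as_matrix()
    im=f['img'].copy(); k=4; u0,v0=u.min()-15,v.min()-15; im=cv2.resize(im[v0:v.max()+15,u0:u.max()+15],None,fx=k,fy=k,interpolation=2)
    for q in((0,0,.114),(.028,.067,.144),(.028,-.067,.144),(-.028,.067,.144),(-.028,-.067,.144),(0,.067,.03),(0,-.067,.03)):
        p=T[:3,:3].T@(Rm@np.array(q)+o['tcp_pos']-T[:3,3]); a=p[:2]/p[2]; a=a*(1+m['k1']*(a@a)); uv=((a*[m['fx'],m['fy']]+[m['cx'],m['cy']]-[u0,v0]+.5)*k).astype(int)
        cv2.drawMarker(im,tuple(uv.tolist()),(255,0,0),cv2.MARKER_CROSS,12,1)
    cv2.imwrite(f'pics/{c}3.png',im[...,::-1]); print(im.shape)
a,b=cv2.imread('pics/scene3.png'),cv2.imread('pics/side3.png'); h=max(a.shape[0],b.shape[0])
cv2.imwrite('pics/ov.png',np.hstack([cv2.copyMakeBorder(i,0,h-i.shape[0],0,0,0) for i in(a,b)])[:600,:800])
E
```

```text
scene
all 686 [[-19.6, -66.5, 23.3], [12.3, -3.0, 52.5], [28.9, 61.2, 139.2]]
n 309 px [293. 122.] c [ 3.7 -2.6] sz [127.9  31.5] ang 88.4 z 0.0315
n 68 px [274. 147.] c [ 3.5 53.1] sz [54.8 16. ] ang 0.3 z 0.133
n 69 px [309. 147.] c [  0.8 -59.4] sz [19.1 56.4] ang 87.9 z 0.1331
px 271 315 117 152
(260, 296, 3)
side
all 1076 [[-24.5, -69.5, 22.8], [-1.6, -53.1, 87.2], [26.9, 60.4, 140.7]]
n 33 px [306. 174.] c [-9.4 46.9] sz [30.8  8.1] ang 74.4 z 0.0306
n 242 px [286. 197.] c [  2.2 -37.6] sz [27. 59.] ang 1.8 z 0.0288
n 133 px [302. 203.] c [-3.6 52.3] sz [20.5 44.4] ang 81.9 z 0.1327
n 188 px [282. 232.] c [  2.2 -60.5] sz [55.1 20.5] ang 1.0 z 0.132
px 270 310 170 238
(392, 280, 3)
```

View pics/ov.png

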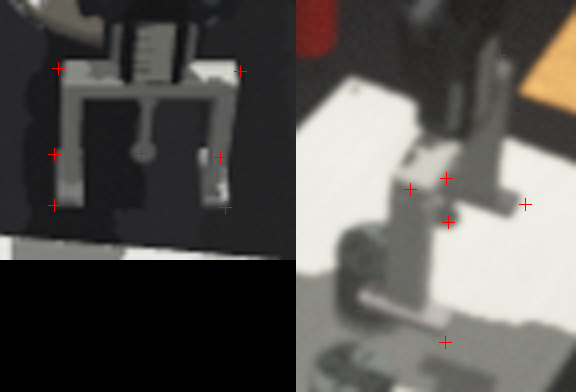

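Overlay: marker crosses against the gauge show scene and side biased by about (1.7,3.6) mm, so I correct for that. Next, hover over canister 3.

Emit:
{"fn": "servo_tool", "kwargs": {
  "commands": [
    [[0.05,0.04,0],[0,0,-0.03]],
    [[0.12,0.1,0],[0,0,-0.08]],
    [[0.2,0.18,0],[0,0,-0.12]],
    [[0.28,0.24,0],[0,0,-0.133]],
    [[0.311,0.269,0],[0,0,-0.133]],
    [[0.311,0.269,0.06],[0,0,-0.133]],
    [[0.311,0.269,0.16],[0,0,-0.133]],
    [[0.311,0.269,0.26],[0,0,-0.133]],
    [[0.311,0.269,0.33],[0,0,-0.133]],
    [[0.311,0.269,0.365],[0,0,-0.133]],
    [[0.311,0.269,0.365],[0,0,-0.133]],
    [[0.311,0.269,0.365],[0,0,-0.133]]
  ]
}}

```text
clock: 14.55
tcp_pos: [0.5461, 0.0055, 0.2061]
orientation: [3.094, 0.547, 0.002]
contact_force: [0.7, 0.2, -4.7]
grip_width: 0.0455
gripper_force: 63.3
```

```bash
cat > chk.py <<'E'
from can import *
from grip import tool
import sys
o=r.get_obs(); rv=R.from_rotvec(o['orientation']).as_matrix()
print('tcp',o['tcp_pos'].round(4),'yaw',np.degrees(np.arctan2(rv[1,0],rv[0,0])).round(2),'tilt',rv[:2,2].round(4),'F',o['contact_force'].round(1),'M',o['moment'].round(2),o['grip_width'].round(4))
rs=[]
for c in('wrist','scene','side'):
    img,d,W,m,T=cloud(c); print(c); cans(W); Q=tool(W,o); np.savez(f'{c}_l.npz',img=img,W=W)
    rects(Q,.12,.142,30,box=(-.04,.04,-.08,.08))
    uv=(np.array([m['fx'],m['fy']]))
    p=T[:3,:3].T@(rv@np.array([0,0,.114])+o['tcp_pos']-T[:3,3]); a=p[:2]/p[2]*[m['fx'],m['fy']]+[m['cx'],m['cy']]
    u,v=np.clip(a.round().astype(int),45,460); v=min(v,339); rs.append(cv2.resize(img[v-45:v+45,u-45:u+45],(260,260),interpolation=2))
cv2.imwrite(f'pics/{sys.argv[1]}.png',np.hstack(rs)[...,::-1])
E
python3 chk.py k3
```

```text
Traceback (most recent call last):
  File "chk.py", line 5, in <module>
    print('tcp',o['tcp_pos'].round(4),'yaw',np.degrees(np.arctan2(rv[1,0],rv[0,0])).round(2),'tilt',rv[:2,2].round(4),'F',o['contact_force'].round(1),'M',o['moment'].round(2),o['grip_width'].round(4))
                                                                                                                                                                               ^^^^^^^^^^^^^^^^^^^^^
AttributeError: 'float' object has no attribute 'round'
```

```bash
sed -i "s/o\['grip_width'\].round(4)/round(float(o['grip_width']),4)/" chk.py; python3 chk.py k3
```

```text
tcp [0.5461 0.0055 0.2061] yaw 20.04 tilt [0.001  0.0001] F [ 0.7  0.2 -4.7] M [ 0.01 -0.01 -0.04] 0.0455
wrist
can 3 n 1535 px [256. 180.] c [545.2   5.2  26.7] z 0.0626
can 3 n 108 px [154. 186.] c [490.3 115.2  25.2] z 0.0643
can 4 n 406 px [199. 173.] c [531.1  59.6  22.7] z 0.0714
can 4 n 408 px [309. 173.] c [567.4 -38.5  21.4] z 0.0706
can 4 n 1893 px [134. 200.] c [488.3 116.9  27. ] z 0.0707
can 5 n 2911 px [194. 104.] c [599.9  83.8  27.2] z 0.0787
n 608 px [199. 176.] c [  3.1 -58.3] sz [20.2 49.1] ang 89.3 z 0.1346
n 608 px [309. 176.] c [ 3.9 55.4] sz [47.6 20.1] ang 0.9 z 0.1354
scene
can 3 n 127 px [269. 184.] c [548.1   7.5  25.2] z 0.0643
can 4 n 137 px [306. 173.] c [492.5 119.5  24.8] z 0.0722
can 5 n 169 px [292. 197.] c [602.8  85.9  25.4] z 0.0802
n 65 px [287. 182.] c [  3.9 -59.8] sz [20.2 55. ] ang 89.3 z 0.1334
n 62 px [252. 187.] c [ 1.7 54.5] sz [19.2 56. ] ang 88.5 z 0.1347
n 38 px [271. 184.] c [ 8.2 -6. ] sz [41.4 20.7] ang 2.3 z 0.1407
side
can 3 n 74 px [278. 218.] c [543.2   6.6  22.7] z 0.0647
can 4 n 233 px [268. 249.] c [489.6 120.9  25.9] z 0.0731
can 5 n 180 px [241. 222.] c [601.7  87.9  25.6] z 0.0811
n 71 px [281. 203.] c [-7.4 52.7] sz [19.8 33.3] ang 83.6 z 0.1333
n 80 px [278. 217.] c [-12.6   1.7] sz [52.1 26.2] ang 77.0 z 0.1406
n 132 px [268. 230.] c [  3.5 -60.2] sz [21.1 55.5] ang 86.7 z 0.1319
```

View pics/k3.png

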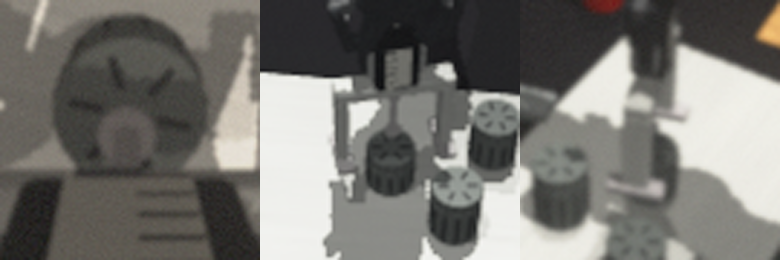

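Emit:
{"fn": "servo_tool", "kwargs": {
  "commands": [
    [[-0.002,0.005,0.03],[0,0,0]],
    [[-0.002,0.005,0.08],[0,0,0]],
    [[-0.002,0.005,0.13],[0,0,0]],
    [[-0.002,0.005,0.17],[0,0,0]],
    [[-0.002,0.005,0.19],[0,0,0]],
    [[-0.002,0.005,0.2],[0,0,0]],
    [[-0.002,0.005,0.206],[0,0,0]],
    [[-0.002,0.005,0.212],[0,0,0]],
    [[-0.002,0.005,0.216],[0,0,0]],
    [[-0.002,0.005,0.216],[0,0,0]],
    [[-0.002,0.005,0.216],[0,0,0]]
  ]
}}

```text
clock: 15.8
tcp_pos: [0.5456, 0.0044, 0.1522]
orientation: [-3.093, -0.547, -0.0]
contact_force: [-4.4, 2.0, 7.4]
grip_width: 0.0454
gripper_force: 64.5
```

Emit:
{"fn": "servo_tool", "kwargs": {
  "commands": [
    [[0,0,0.002],[0,0,0]],
    [[0,0,0.002],[0,0,0]],
    [[0,0,0.002],[0,0,0]],
    [[0,0,0.002],[0,0,0]],
    [[0,0,0.002],[0,0,0]],
    [[0,0,0.002],[0,0,0]],
    [[0,0,0.002],[0,0,0]],
    [[0,0,0.002],[0,0,0]],
    [[0,0,0.002],[0,0,0]],
    [[0,0,0.002],[0,0,0]],
    [[0,0,0.002],[0,0,0]],
    [[0,0,0.002],[0,0,0]],
    [[0,0,0.002],[0,0,0]],
    [[0,0,0.002],[0,0,0]],
    [[0,0,0.002],[0,0,0]],
    [[0,0,0.002],[0,0,0]]
  ]
}}

```text
clock: 17.4
tcp_pos: [0.5456, 0.0045, 0.1521]
orientation: [-3.093, -0.547, -0.001]
contact_force: [-5.8, 1.6, 10.5]
grip_width: 0.0455
gripper_force: 65.0
```

```bash
python3 chk.py k3b; python3 - <<'E'
import cv2; a=cv2.imread('pics/k3b.png'); print(a.shape)
E
```

```text
tcp [0.5456 0.0045 0.1521] yaw 20.07 tilt [0.0003 0.0007] F [-5.8  1.6 10.5] M [-0.12  1.48 -0.15] 0.0455
wrist
can 3 n 1586 px [255. 188.] c [546.6   5.7  25.7] z 0.0626
can 3 n 218 px [127. 199.] c [489.3 116.6  27. ] z 0.0643
can 4 n 2951 px [107. 219.] c [488.5 116.9  27.3] z 0.0707
can 5 n 4745 px [177. 101.] c [599.8  83.8  27.3] z 0.0787
n 604 px [200. 175.] c [  3.  -57.9] sz [20.1 48.3] ang 88.7 z 0.1348
n 600 px [309. 176.] c [ 3.6 55.7] sz [47.  20.3] ang 0.1 z 0.1355
n 167 px [254. 163.] c [22.5 -2.4] sz [41.7  8.5] ang 86.2 z 0.1303
scene
can 4 n 133 px [306. 173.] c [491.6 120.2  25.3] z 0.0722
can 5 n 148 px [293. 197.] c [603.4  86.9  25.2] z 0.0805
n 69 px [252. 197.] c [ 2.8 53.5] sz [54.4 30. ] ang 10.8 z 0.1342
n 76 px [269. 197.] c [19.6 -0.6] sz [27.2 55.9] ang 9.7 z 0.1327
side
can 4 n 229 px [268. 249.] c [489.  121.3  25.8] z 0.073
can 5 n 186 px [242. 222.] c [602.2  87.6  25.9] z 0.0812
n 46 px [278. 232.] c [-18.8 -11.3] sz [ 9.9 43.6] ang 30.1 z 0.1308
(260, 780, 3)
```

View pics/k3b.png

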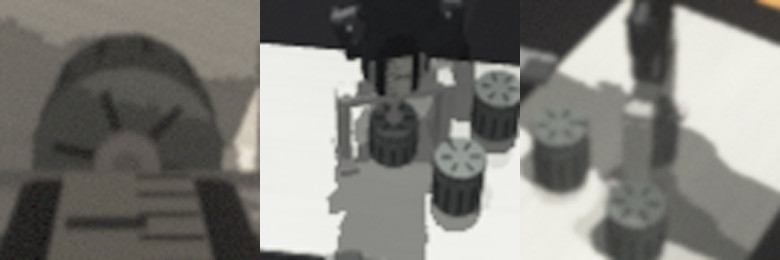

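Wrist crop: foot at (125,155) is centred on the cap and the pointer has moved. To let the legs settle perfectly flat, I'll briefly release the gauge and regrip it.

Emit:
{"fn": "servo_tool", "kwargs": {
  "commands": [
    [[0,0,0],[0,0,0]],
    [[0,0,0],[0,0,0]],
    [[0,0,0],[0,0,0]],
    [[0,0,0],[0,0,0]],
    [[0,0,0],[0,0,0]],
    [[0,0,0],[0,0,0]],
    [[0,0,0],[0,0,0]],
    [[0,0,0],[0,0,0]],
    [[0,0,0],[0,0,0]],
    [[0,0,0],[0,0,0]],
    [[0,0,0],[0,0,0]],
    [[0,0,0],[0,0,0]]
  ],
  "claw": 0.3
}}

```text
clock: 18.75
tcp_pos: [0.5456, 0.0042, 0.1508]
orientation: [-3.094, -0.547, -0.0]
contact_force: [-0.3, 0.2, 0.4]
grip_width: 0.0599
gripper_force: 0.0
```

Emit:
{"fn": "servo_tool", "kwargs": {
  "commands": [
    [[0,0,0],[0,0,0]],
    [[0,0,0],[0,0,0]],
    [[0,0,0],[0,0,0]],
    [[0,0,0],[0,0,0]],
    [[0,0,0],[0,0,0]],
    [[0,0,0],[0,0,0]],
    [[0,0,0],[0,0,0]]
  ],
  "claw": 1
}}

```text
clock: 19.45
tcp_pos: [0.5456, 0.0046, 0.1509]
orientation: [-3.093, -0.548, -0.0]
contact_force: [-2.2, 2.4, 4.7]
grip_width: 0.0454
gripper_force: 61.9
```

Emit:
{"fn": "servo_tool", "kwargs": {
  "commands": [
    [[0,0,-0.06],[0,0,0]],
    [[0,0,-0.18],[0,0,0]],
    [[0,0,-0.32],[0,0,0]],
    [[0,0,-0.42],[0,0,0]],
    [[-0.006,-0.05,-0.42],[0,0,0]],
    [[-0.017,-0.15,-0.42],[0,0,0]],
    [[-0.032,-0.28,-0.42],[0,0,0]],
    [[-0.046,-0.4,-0.42],[0,0,0]],
    [[-0.055,-0.47,-0.42],[0,0,0]],
    [[-0.058,-0.496,-0.42],[0,0,0]],
    [[-0.058,-0.496,-0.38],[0,0,0]],
    [[-0.058,-0.496,-0.3],[0,0,0]],
    [[-0.058,-0.496,-0.24],[0,0,0]],
    [[-0.058,-0.496,-0.24],[0,0,0]],
    [[-0.058,-0.496,-0.24],[0,0,0]]
  ]
}}

```text
clock: 20.95
tcp_pos: [0.4894, 0.1144, 0.21]
orientation: [3.093, 0.545, -0.002]
contact_force: [0.8, 0.6, -5.6]
grip_width: 0.0456
gripper_force: 63.7
```

```bash
python3 chk.py k4
```

```text
tcp [0.4894 0.1144 0.21  ] yaw 19.97 tilt [-0.0013 -0.0012] F [ 0.8  0.6 -5.6] M [ 0.01 -0.05  0.04] 0.0456
wrist
can 3 n 2023 px [372. 169.] c [544.3   6.1  27. ] z 0.0628
can 4 n 1638 px [251. 180.] c [489.  118.2  26.6] z 0.0706
can 5 n 2914 px [328.  86.] c [599.5  85.   27. ] z 0.0787
n 1818 px [251. 181.] c [ 2.5 -3.6] sz [50.3 54.7] ang 2.9 z 0.1394
n 611 px [200. 176.] c [  2.5 -57.4] sz [20.1 49.6] ang 87.4 z 0.1337
n 637 px [309. 177.] c [ 2.2 55.9] sz [50.  20.1] ang 0.4 z 0.1344
scene
can 3 n 140 px [269. 184.] c [548.4   8.4  25.7] z 0.0642
can 4 n 110 px [306. 174.] c [491.7 119.9  24.7] z 0.0719
can 5 n 151 px [292. 197.] c [603.5  86.5  25.4] z 0.0801
n 71 px [322. 171.] c [  4.4 -56.8] sz [18.5 53.8] ang 83.4 z 0.1304
n 166 px [306. 174.] c [ 3.5 -5.2] sz [58.1 52.3] ang 16.2 z 0.138
n 63 px [288. 177.] c [ 4.1 54.5] sz [55.5 20.3] ang 0.5 z 0.132
side
can 4 n 94 px [273. 249.] c [486.9 120.6  23.2] z 0.073
can 5 n 189 px [242. 222.] c [601.8  88.1  25.4] z 0.081
can 5 n 76 px [263. 264.] c [473.  168.   25.9] z 0.0797
n 79 px [277. 232.] c [-8.1 53.8] sz [32.1 21.4] ang 5.3 z 0.1308
n 137 px [273. 249.] c [-10.8  -3.2] sz [50.6 24. ] ang 76.3 z 0.137
n 152 px [263. 264.] c [  3.9 -60.3] sz [21.5 56. ] ang 87.5 z 0.1303
```

Emit:
{"fn": "servo_tool", "kwargs": {
  "commands": [
    [[0.003,-0.012,0.03],[0,0,0]],
    [[0.003,-0.012,0.08],[0,0,0]],
    [[0.003,-0.012,0.13],[0,0,0]],
    [[0.003,-0.012,0.18],[0,0,0]],
    [[0.003,-0.012,0.21],[0,0,0]],
    [[0.003,-0.012,0.226],[0,0,0]],
    [[0.003,-0.012,0.232],[0,0,0]],
    [[0.003,-0.012,0.238],[0,0,0]],
    [[0.003,-0.012,0.242],[0,0,0]],
    [[0.003,-0.012,0.242],[0,0,0]],
    [[0.003,-0.012,0.242],[0,0,0]],
    [[0.003,-0.012,0.242],[0,0,0]],
    [[0.003,-0.012,0.242],[0,0,0]],
    [[0.003,-0.012,0.242],[0,0,0]]
  ]
}}

```text
clock: 22.5
tcp_pos: [0.4891, 0.1188, 0.1509]
orientation: [-3.093, -0.547, -0.0]
contact_force: [-5.3, 0.6, 5.9]
grip_width: 0.0455
gripper_force: 65.1
```

```bash
python3 chk.py k4b | grep -v "can [35]"
```

```text
tcp [0.4891 0.1188 0.1509] yaw 20.06 tilt [0.0001 0.0003] F [-5.3  0.6  5.9] M [-0.21  1.07 -0.11] 0.0455
wrist
can 4 n 1628 px [257. 190.] c [489.5 118.6  26.1] z 0.0706
n 620 px [200. 176.] c [  2.4 -58. ] sz [20.6 49.4] ang 89.3 z 0.1338
n 186 px [255. 165.] c [19.8 -1.8] sz [48.8 14.1] ang 83.2 z 0.1305
n 627 px [309. 177.] c [ 2.1 56.1] sz [49.6 20.3] ang 0.2 z 0.1343
scene
can 4 n 81 px [307. 175.] c [492.6 121.1  23.7] z 0.0723
n 94 px [321. 183.] c [ -4.1 -58.9] sz [29. 72.] ang 80.7 z 0.1343
n 52 px [287. 186.] c [-9.3 56.1] sz [26.5 59.4] ang 84.7 z 0.1335
n 84 px [303. 188.] c [14.4  3.1] sz [42.1 60.7] ang 16.2 z 0.132
side
can 4 n 74 px [274. 250.] c [487.5 120.1  22.9] z 0.0734
n 64 px [282. 249.] c [-25.7  54.6] sz [51.7 23.2] ang 78.9 z 0.1398
n 423 px [267. 276.] c [ -0.1 -23.8] sz [ 79.3 111.9] ang 0.0 z 0.1394
```

View pics/k4b.png

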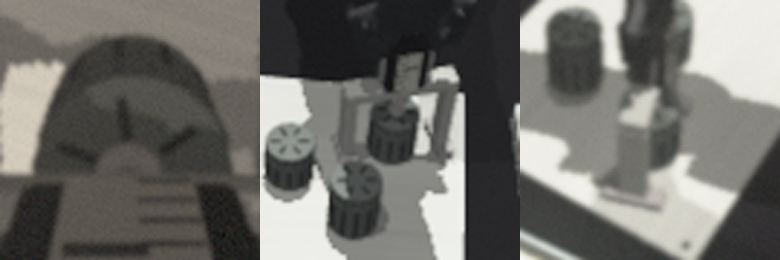

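Wrist crop: foot at (127,158) against cap centre of about (133,150), which is within about 1.5 mm. Next: release so it settles, let it read, then regrip.

Emit:
{"fn": "servo_tool", "kwargs": {
  "commands": [
    [[0,0,0],[0,0,0]],
    [[0,0,0],[0,0,0]],
    [[0,0,0],[0,0,0]],
    [[0,0,0],[0,0,0]],
    [[0,0,0],[0,0,0]],
    [[0,0,0],[0,0,0]],
    [[0,0,0],[0,0,0]],
    [[0,0,0],[0,0,0]],
    [[0,0,0],[0,0,0]],
    [[0,0,0],[0,0,0]],
    [[0,0,0],[0,0,0]],
    [[0,0,0],[0,0,0]],
    [[0,0,0],[0,0,0]],
    [[0,0,0],[0,0,0]],
    [[0,0,0],[0,0,0]],
    [[0,0,0],[0,0,0]],
    [[0,0,0],[0,0,0]],
    [[0,0,0],[0,0,0]]
  ],
  "claw": 0.3
}}

```text
clock: 24.45
tcp_pos: [0.4891, 0.1188, 0.1503]
orientation: [-3.094, -0.547, -0.0]
contact_force: [-0.1, -0.3, -0.1]
grip_width: 0.0598
gripper_force: 0.0
```

Emit:
{"fn": "servo_tool", "kwargs": {
  "commands": [
    [[0,0,0],[0,0,0]],
    [[0,0,0],[0,0,0]],
    [[0,0,0],[0,0,0]],
    [[0,0,0],[0,0,0]],
    [[0,0,0],[0,0,0]],
    [[0,0,0],[0,0,0]],
    [[0,0,0],[0,0,0]]
  ],
  "claw": 1
}}

```text
clock: 25.15
tcp_pos: [0.4891, 0.119, 0.1505]
orientation: [-3.093, -0.548, -0.0]
contact_force: [-2.0, 1.8, 5.3]
grip_width: 0.0454
gripper_force: 61.4
```

Emit:
{"fn": "servo_tool", "kwargs": {
  "commands": [
    [[0,0,-0.06],[0,0,0]],
    [[0,0,-0.18],[0,0,0]],
    [[0,0,-0.32],[0,0,0]],
    [[0,0,-0.42],[0,0,0]],
    [[0.03,0.023,-0.42],[0,0,0]],
    [[0.1,0.076,-0.42],[0,0,0]],
    [[0.19,0.144,-0.42],[0,0,0]],
    [[0.28,0.212,-0.42],[0,0,0]],
    [[0.35,0.265,-0.42],[0,0,0]],
    [[0.374,0.283,-0.42],[0,0,0]],
    [[0.374,0.283,-0.38],[0,0,0]],
    [[0.374,0.283,-0.3],[0,0,0]],
    [[0.374,0.283,-0.26],[0,0,0]],
    [[0.374,0.283,-0.26],[0,0,0]],
    [[0.374,0.283,-0.26],[0,0,0]]
  ]
}}

```text
clock: 26.65
tcp_pos: [0.6007, 0.0846, 0.2151]
orientation: [-3.093, -0.548, 0.001]
contact_force: [0.0, 0.2, -4.8]
grip_width: 0.0454
gripper_force: 63.5
```

```bash
python3 chk.py k5
```

```text
tcp [0.6007 0.0846 0.2151] yaw 20.09 tilt [-0.0008 -0.0001] F [ 0.   0.2 -4.8] M [-0.02 -0.03 -0.05] 0.0454
wrist
can 5 n 408 px [200. 173.] c [584.8 139.7  23.3] z 0.0814
can 5 n 1654 px [256. 180.] c [601.   84.9  26.7] z 0.0786
can 5 n 417 px [310. 175.] c [621.8  30.2  22.8] z 0.081
n 1862 px [256. 181.] c [3.1 0.1] sz [49.7 55.9] ang 1.9 z 0.1365
n 614 px [200. 176.] c [  3.1 -57.7] sz [49.  20.4] ang 0.1 z 0.1336
n 619 px [310. 177.] c [ 1.9 56.3] sz [49.9 20.3] ang 0.5 z 0.134
scene
can 3 n 96 px [267. 184.] c [547.4   5.6  23.9] z 0.064
can 5 n 135 px [292. 198.] c [604.1  86.9  25.1] z 0.0805
n 73 px [310. 196.] c [  3.2 -58.7] sz [57.  19.1] ang 0.1 z 0.1316
n 198 px [292. 198.] c [ 3.6 -1.2] sz [55.  53.6] ang 7.1 z 0.1348
n 70 px [275. 202.] c [ 3.9 55.2] sz [54.1 19. ] ang 0.1 z 0.1318
side
can 3 n 171 px [274. 217.] c [546.2   8.8  25.4] z 0.065
can 4 n 241 px [268. 249.] c [490.3 121.   25.7] z 0.0729
can 5 n 104 px [245. 222.] c [599.4  87.9  23.3] z 0.0811
n 81 px [250. 208.] c [-5. 55.] sz [19.6 39. ] ang 87.5 z 0.1306
n 149 px [245. 222.] c [-8.1  0.7] sz [52.4 31.1] ang 73.2 z 0.1341
n 130 px [235. 236.] c [  4.  -59.6] sz [20.8 55.6] ang 89.2 z 0.1302
```

Emit:
{"fn": "servo_tool", "kwargs": {
  "commands": [
    [[0.003,0.002,0.03],[0,0,0]],
    [[0.003,0.002,0.08],[0,0,0]],
    [[0.003,0.002,0.13],[0,0,0]],
    [[0.003,0.002,0.18],[0,0,0]],
    [[0.003,0.002,0.22],[0,0,0]],
    [[0.003,0.002,0.244],[0,0,0]],
    [[0.003,0.002,0.25],[0,0,0]],
    [[0.003,0.002,0.256],[0,0,0]],
    [[0.003,0.002,0.26],[0,0,0]],
    [[0.003,0.002,0.262],[0,0,0]],
    [[0.003,0.002,0.262],[0,0,0]],
    [[0.003,0.002,0.262],[0,0,0]],
    [[0.003,0.002,0.262],[0,0,0]],
    [[0.003,0.002,0.262],[0,0,0]]
  ]
}}

```text
clock: 28.2
tcp_pos: [0.602, 0.0843, 0.1506]
orientation: [-3.093, -0.547, -0.0]
contact_force: [-5.4, 0.7, 5.3]
grip_width: 0.0452
gripper_force: 64.8
```

Emit:
{"fn": "servo_tool", "kwargs": {
  "commands": [
    [[0,0,0],[0,0,0]],
    [[0,0,0],[0,0,0]],
    [[0,0,0],[0,0,0]],
    [[0,0,0],[0,0,0]],
    [[0,0,0],[0,0,0]],
    [[0,0,0],[0,0,0]],
    [[0,0,0],[0,0,0]],
    [[0,0,0],[0,0,0]],
    [[0,0,0],[0,0,0]],
    [[0,0,0],[0,0,0]],
    [[0,0,0],[0,0,0]],
    [[0,0,0],[0,0,0]],
    [[0,0,0],[0,0,0]],
    [[0,0,0],[0,0,0]],
    [[0,0,0],[0,0,0]],
    [[0,0,0],[0,0,0]],
    [[0,0,0],[0,0,0]],
    [[0,0,0],[0,0,0]]
  ],
  "claw": 0.3
}}

```text
clock: 30.0
tcp_pos: [0.6021, 0.0841, 0.1498]
orientation: [3.094, 0.547, 0.0]
contact_force: [0.1, -0.4, 0.6]
grip_width: 0.0599
gripper_force: 0.0
```

```bash
python3 chk.py k5b
```

```text
tcp [0.6021 0.0841 0.1498] yaw 20.07 tilt [ 0. -0.] F [ 0.1 -0.4  0.6] M [ 0.02 -0.02 -0.02] 0.0599
wrist
can 3 n 189 px [313. 297.] c [529.8  16.1  19.7] z 0.0628
can 5 n 1588 px [255. 192.] c [602.2  85.   26.1] z 0.0786
n 632 px [200. 176.] c [  2.3 -56. ] sz [22.2 50.9] ang 83.0 z 0.1334
n 171 px [253. 164.] c [21.6 -2.4] sz [42.5  9.5] ang 87.7 z 0.1305
n 639 px [310. 177.] c [ 1.3 57.8] sz [50.7 23.2] ang 0.5 z 0.1333
scene
can 3 n 124 px [268. 184.] c [547.5   6.4  24.5] z 0.0641
can 5 n 88 px [293. 200.] c [605.9  87.2  23.6] z 0.0799
n 410 px [289. 212.] c [0.6 0.1] sz [ 78.5 159.8] ang 0.3 z 0.1379
side
can 3 n 167 px [274. 217.] c [546.    8.5  25.5] z 0.0649
can 4 n 239 px [268. 249.] c [489.2 121.5  25.5] z 0.073
can 5 n 74 px [246. 223.] c [598.8  86.6  23.1] z 0.0808
n 552 px [244. 244.] c [-0.2 -0.9] sz [158.1  79.4] ang 89.9 z 0.1392
```

Emit:
{"fn": "servo_tool", "kwargs": {
  "commands": [
    [[0,0,0],[0,0,0]],
    [[0,0,0],[0,0,0]],
    [[0,0,0],[0,0,0]],
    [[0,0,0],[0,0,0]],
    [[0,0,0],[0,0,0]],
    [[0,0,0],[0,0,0]],
    [[0,0,0],[0,0,0]]
  ],
  "claw": 1
}}

```text
clock: 30.85
tcp_pos: [0.6021, 0.0844, 0.15]
orientation: [-3.093, -0.548, -0.0]
contact_force: [-2.4, 1.6, 4.2]
grip_width: 0.045
gripper_force: 60.7
```

Emit:
{"fn": "servo_tool", "kwargs": {
  "commands": [
    [[0,0,-0.06],[0,0,0]],
    [[0,0,-0.18],[0,0,0]],
    [[0,0,-0.32],[0,0,0]],
    [[0,0,-0.46],[0,0,0]],
    [[0,0,-0.56],[0,0,0]],
    [[-0.03,0.05,-0.56],[0,0,0]],
    [[-0.08,0.14,-0.56],[0,0,0]],
    [[-0.14,0.26,-0.56],[0,0,0]],
    [[-0.21,0.39,-0.56],[0,0,0]],
    [[-0.28,0.52,-0.56],[0,0,0]],
    [[-0.35,0.65,-0.56],[0,0,0]],
    [[-0.42,0.77,-0.56],[0,0,0]],
    [[-0.44,0.807,-0.56],[0,0,0]]
  ]
}}

```text
clock: 32.15
tcp_pos: [0.5644, -0.15, 0.2878]
orientation: [3.093, 0.535, -0.008]
contact_force: [0.4, -1.2, -5.1]
grip_width: 0.0456
gripper_force: 62.5
```

Emit:
{"fn": "servo_tool", "kwargs": {
  "commands": [
    [[-0.05,0.1,0],[0,0,0.02]],
    [[-0.11,0.21,0],[0,0,0.05]],
    [[-0.18,0.33,0],[0,0,0.08]],
    [[-0.25,0.46,0],[0,0,0.11]],
    [[-0.32,0.59,0],[0,0,0.14]],
    [[-0.38,0.7,0],[0,0,0.156]],
    [[-0.42,0.78,0],[0,0,0.156]],
    [[-0.44,0.807,0],[0,0,0.156]],
    [[-0.44,0.807,0.05],[0,0,0.156]],
    [[-0.44,0.807,0.15],[0,0,0.156]],
    [[-0.44,0.807,0.27],[0,0,0.156]],
    [[-0.44,0.807,0.38],[0,0,0.156]],
    [[-0.44,0.807,0.44],[0,0,0.156]],
    [[-0.44,0.807,0.44],[0,0,0.156]],
    [[-0.44,0.807,0.44],[0,0,0.156]]
  ]
}}

```text
clock: 33.65
tcp_pos: [0.5344, -0.3698, 0.1801]
orientation: [-3.137, -0.166, -0.001]
contact_force: [0.2, 0.2, -4.6]
grip_width: 0.0456
gripper_force: 62.4
```

```bash
cat > pad.py <<'E'
from grip import *
o=r.get_obs(); rv=R.from_rotvec(o['orientation']).as_matrix(); print(o['tcp_pos'].round(4),np.degrees(np.arctan2(rv[1,0],rv[0,0])),o['contact_force'].round(1))
rs=[]
for c in('wrist','scene','side'):
    img,d,W,m,T=cloud(c); Q=tool(W,o); print(c)
    rects(Q,.12,.142,30,box=(-.04,.04,-.08,.08))
    mk=cv2.inRange(cv2.cvtColor(img,cv2.COLOR_RGB2HSV),(8,90,50),(25,255,255))
    v,u=np.nonzero(mk); P=np.array([onplane(m,T,(a,b),.004)[:2]*1000 for a,b in zip(u,v)],np.float32)
    s=np.hypot(P[:,0]-533,P[:,1]+369)<110; b=cv2.minAreaRect(P[s]); print('pad',s.sum(),b)
    us,vs=int(u[s].mean()),int(v[s].mean()); us=min(max(us,60),450); vs=min(max(vs,60),324); rs.append(cv2.resize(img[vs-60:vs+60,us-60:us+60],(260,260),interpolation=2))
cv2.imwrite('pics/pad%d.png'%(o['clock']*10),np.hstack(rs)[...,::-1]); print('pics/pad%d.png'%(o['clock']*10))
E
python3 pad.py
```

```text
[ 0.5344 -0.3698  0.1801] 6.073308979927798 [ 0.2  0.2 -4.6]
wrist
n 622 px [200. 176.] c [  3.1 -57.2] sz [20.2 49. ] ang 89.9 z 0.1333
n 628 px [310. 177.] c [ 1.1 56.9] sz [51.3 20.6] ang 0.2 z 0.1335
pad 9015 ((535.593994140625, -373.8771667480469), (120.4310531616211, 180.4619903564453), 8.505632400512695)
scene
n 72 px [142. 172.] c [ 0.4 57.1] sz [21.3 59.9] ang 89.9 z 0.1323
n 66 px [175. 173.] c [  3.1 -56.6] sz [56.  19.1] ang 1.4 z 0.1314
pad 1013 ((537.446533203125, -367.22088623046875), (104.0835189819336, 171.59669494628906), 5.317965984344482)
side
n 50 px [342. 152.] c [-9.5 50. ] sz [22.3 38.3] ang 60.1 z 0.1306
n 87 px [327. 168.] c [  3.7 -58.5] sz [56.3 25.4] ang 4.0 z 0.1308
pad 734 ((536.0128173828125, -370.02490234375), (109.63892364501953, 187.0445098876953), 5.382132053375244)
pics/pad336.png
```

Emit:
{"fn": "servo_tool", "kwargs": {
  "commands": [
    [[0.003,-0.002,0.03],[0,0,0]],
    [[0.003,-0.002,0.07],[0,0,0]],
    [[0.003,-0.002,0.1],[0,0,0]],
    [[0.003,-0.002,0.118],[0,0,0]],
    [[0.003,-0.002,0.126],[0,0,0]],
    [[0.003,-0.002,0.132],[0,0,0]],
    [[0.003,-0.002,0.136],[0,0,0]],
    [[0.003,-0.002,0.138],[0,0,0]],
    [[0.003,-0.002,0.138],[0,0,0]],
    [[0.003,-0.002,0.138],[0,0,0]]
  ]
}}

```text
clock: 34.8
tcp_pos: [0.5348, -0.3698, 0.146]
orientation: [3.137, 0.165, 0.001]
contact_force: [-1.0, 2.7, 2.0]
grip_width: 0.0456
gripper_force: 63.4
```

Emit:
{"fn": "servo_tool", "kwargs": {
  "commands": [
    [[0,0,0],[0,0,0]],
    [[0,0,0],[0,0,0]],
    [[0,0,0],[0,0,0]],
    [[0,0,0],[0,0,0]],
    [[0,0,0],[0,0,0]],
    [[0,0,-0.04],[0,0,0]],
    [[0,0,-0.12],[0,0,0]],
    [[0,0,-0.25],[0,0,0]],
    [[0,0,-0.4],[0,0,0]],
    [[0,0,-0.6],[0,0,0]],
    [[0,0,-0.8],[0,0,0]],
    [[-0.1,0,-1],[0,0,0]],
    [[-0.1,0,-1],[0,0,0]],
    [[-0.1,0,-1],[0,0,0]],
    [[-0.1,0,-1],[0,0,0]]
  ],
  "claw": 0
}}

```text
clock: 36.3
tcp_pos: [0.5097, -0.3717, 0.3942]
orientation: [-3.136, -0.166, 0.002]
contact_force: [-0.0, -0.2, -0.8]
grip_width: 0.0856
gripper_force: 0.0
```

```bash
python3 - <<'E'
from can import *
o=r.get_obs(); print(o['tcp_pos'].round(4),o['joints'].round(2))
img,d,W,m,T=cloud('wrist')
rects(W,.168,.19,box=(.4,.7,-.5,-.2)); rects(W,.11,.125,box=(.4,.7,-.5,-.2))
mk=cv2.inRange(cv2.cvtColor(img,cv2.COLOR_RGB2HSV),(8,90,60),(25,255,255)); mk[215:]=0
v,u=np.nonzero(mk); P=np.array([onplane(m,T,(a,b),.004)[:2]*1000 for a,b in zip(u,v)],np.float32)
print('pad',cv2.minAreaRect(P)); cv2.imwrite('pics/w4.png',img[...,::-1])
img,d,W,m,T=cloud('scene'); cans(W); img,d,W,m,T=cloud('side'); cans(W)
E
```

```text
[ 0.5097 -0.3717  0.3942] [ 0.22  0.32  0.42  1.5  -0.13  1.35 -0.81]
n 951 px [256. 149.] c [ 533.6 -370.2] sz [34.6 45. ] ang 5.9 z 0.1763
n 425 px [226. 144.] c [ 528.9 -325.3] sz [24.3 39.1] ang 5.8 z 0.1165
n 411 px [286. 144.] c [ 538.3 -414. ] sz [23.6 39.1] ang 5.8 z 0.1166
pad ((533.4937744140625, -369.8128662109375), (104.72920989990234, 173.33819580078125), 5.36771821975708)
can 3 n 140 px [269. 184.] c [547.    7.4  25. ] z 0.0641
can 4 n 128 px [306. 173.] c [491.7 119.9  24.7] z 0.0722
can 5 n 150 px [293. 197.] c [602.9  87.   25. ] z 0.0801
can 3 n 181 px [274. 217.] c [546.3   8.4  25.6] z 0.0647
can 4 n 232 px [268. 249.] c [489.9 121.3  25.4] z 0.073
can 5 n 201 px [242. 222.] c [601.4  87.8  25.8] z 0.0811
```

View pics/w4.png

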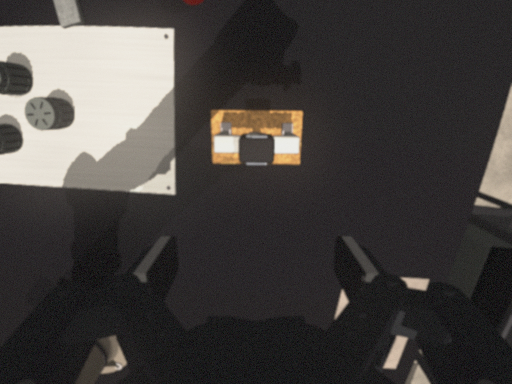

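Gauge stands centred on the pad: head at (256,149), pad at (256,137), where height parallax explains the offset. Next: the canisters.

Emit:
{"fn": "servo_tool", "kwargs": {
  "commands": [
    [[0.152,-0.74,0],[0,0,0]],
    [[0.152,-0.74,0],[0,0,0]],
    [[0.152,-0.74,0.1],[0,0,0]],
    [[0.152,-0.74,0.3],[0,0,0]],
    [[0.152,-0.74,0.3],[0,0,0]],
    [[0.152,-0.74,0.3],[0,0,0]]
  ]
}}

```text
clock: 37.05
tcp_pos: [0.5268, -0.1807, 0.3162]
orientation: [-3.134, -0.173, 0.012]
contact_force: [-0.1, 0.2, 0.1]
grip_width: 0.0854
gripper_force: 0.0
```

Emit:
{"fn": "servo_tool", "kwargs": {
  "commands": [
    [[0.152,-0.74,0],[0,0,0]],
    [[0.152,-0.74,0],[0,0,0]],
    [[0.152,-0.74,0],[0,0,0]],
    [[0.152,-0.74,0.2],[0,0,0]],
    [[0.152,-0.74,0.5],[0,0,0]],
    [[0.152,-0.74,0.7],[0,0,0]],
    [[0.152,-0.74,0.7],[0,0,0]],
    [[0.152,-0.74,0.7],[0,0,0]],
    [[0.152,-0.74,0.7],[0,0,0]]
  ]
}}

```text
clock: 37.95
tcp_pos: [0.5475, 0.0024, 0.1463]
orientation: [3.137, 0.163, 0.001]
contact_force: [0.7, 0.2, 0.7]
grip_width: 0.0854
gripper_force: 0.0
```

```bash
cat > near.py <<'E'
from can import *
o=r.get_obs(); rv=R.from_rotvec(o['orientation']).as_matrix(); print('tcp',o['tcp_pos'].round(4),np.degrees(np.arctan2(rv[1,0],rv[0,0])).round(2))
for c in('wrist','scene','side'):
    print(c); img,d,W,m,T=cloud(c); cans(W); 
E
python3 near.py
```

```text
tcp [0.5475 0.0024 0.1463] 5.94
wrist
can 3 n 3198 px [252. 204.] c [544.9   4.8  27.1] z 0.0626
can 3 n 232 px [129. 233.] c [490.4 115.7  25.6] z 0.064
can 4 n 2041 px [110. 252.] c [488.4 117.2  26.9] z 0.0706
can 5 n 4692 px [148. 127.] c [599.7  83.5  27.4] z 0.0786
scene
can 3 n 140 px [269. 184.] c [547.6   7.2  26.1] z 0.0642
can 4 n 129 px [306. 173.] c [491.4 119.8  25.3] z 0.0728
can 5 n 147 px [292. 197.] c [603.1  86.7  25.3] z 0.0804
side
can 3 n 174 px [274. 217.] c [546.2   8.9  25.8] z 0.065
can 4 n 237 px [268. 249.] c [489.3 121.1  25.5] z 0.073
can 5 n 199 px [242. 222.] c [602.1  88.   25.5] z 0.0809
```

Emit:
{"fn": "servo_tool", "kwargs": {
  "commands": [
    [[-0.006,-0.007,0.1],[0,0,0]],
    [[-0.006,-0.007,0.25],[0,0,0]],
    [[-0.006,-0.007,0.36],[0,0,0]],
    [[-0.006,-0.007,0.417],[0,0,0]],
    [[-0.006,-0.007,0.417],[0,0,0]],
    [[-0.006,-0.007,0.417],[0,0,0]]
  ]
}}

```text
clock: 38.7
tcp_pos: [0.546, 0.0051, 0.0425]
orientation: [-3.137, -0.165, -0.004]
contact_force: [0.4, 0.5, 0.4]
grip_width: 0.0858
gripper_force: 0.0
```

Emit:
{"fn": "servo_tool", "kwargs": {
  "commands": [
    [[0,0,0],[0,0,0]],
    [[0,0,0],[0,0,0]],
    [[0,0,0],[0,0,0]],
    [[0,0,0],[0,0,0]],
    [[0,0,0],[0,0,0]],
    [[0,0,0],[0,0,0]]
  ],
  "claw": 1,
  "squeeze": 30
}}

```text
clock: 39.3
tcp_pos: [0.5458, 0.0051, 0.0425]
orientation: [-3.137, -0.165, -0.004]
contact_force: [-1.4, 0.1, 6.3]
grip_width: 0.0552
gripper_force: 30.8
```

Emit:
{"fn": "servo_tool", "kwargs": {
  "commands": [
    [[0,0,-0.08],[0,0,0]],
    [[0,0,-0.22],[0,0,0]],
    [[0,0,-0.38],[0,0,0]],
    [[0,0,-0.5],[0,0,0]],
    [[0,-0.04,-0.56],[0,0,0]],
    [[-0.02,-0.16,-0.56],[0,0,0]],
    [[-0.04,-0.3,-0.56],[0,0,0]],
    [[-0.06,-0.44,-0.56],[0,0,0]],
    [[-0.08,-0.58,-0.56],[0,0,0]],
    [[-0.1,-0.715,-0.56],[0,0,0]]
  ]
}}

```text
clock: 40.3
tcp_pos: [0.5004, 0.1816, 0.1815]
orientation: [-3.137, -0.165, -0.001]
contact_force: [0.3, 0.2, -1.2]
grip_width: 0.0556
gripper_force: 32.9
```

Emit:
{"fn": "servo_tool", "kwargs": {
  "commands": [
    [[-0.02,-0.16,0],[0,0,0]],
    [[-0.04,-0.3,0],[0,0,0]],
    [[-0.06,-0.44,0],[0,0,0]],
    [[-0.08,-0.58,0],[0,0,0]],
    [[-0.1,-0.68,0],[0,0,0]],
    [[-0.107,-0.715,0],[0,0,0]],
    [[-0.107,-0.715,0],[0,0,0]],
    [[-0.107,-0.715,0],[0,0,0]]
  ]
}}

```text
clock: 41.1
tcp_pos: [0.4563, 0.3535, 0.1811]
orientation: [3.136, 0.163, 0.0]
contact_force: [0.6, 0.0, -1.9]
grip_width: 0.0555
gripper_force: 32.9
```

```bash
python3 - <<'E'
from can import *
o=r.get_obs(); print(o['tcp_pos'].round(4),o['joints'].round(2),o['grip_width'])
for c,z in(('wrist',.03),('scene',.03),('side',.03)):
    img,d,W,m,T=cloud(c); hs=cv2.cvtColor(img,cv2.COLOR_RGB2HSV)
    ok=(W[...,0]>.36)&(W[...,0]<.69)&(W[...,1]>.235)&(W[...,1]<.5)
    rim=ok&(abs(W[...,2]-.03)<.006); fl=ok&(abs(W[...,2]-.004)<.005)&(hs[...,2]>90)
    for n,k in(('rim',rim),('floor',fl)):
        if k.sum()>50:
            b=cv2.minAreaRect((W[k][:,:2]*1000).astype(np.float32)); print(c,n,k.sum(),np.round(b[0],1),np.round(b[1],1),round(b[2],1),round(float(np.median(W[k][:,2])),4))
    cv2.imwrite(f'pics/t_{c}.png',img[...,::-1])
E
```

```text
[0.4563 0.3535 0.1811] [-0.83  0.39  0.08  1.87 -0.04  0.89 -2.2 ] 0.05553549951070611
wrist rim 2571 [517.  365.7] [224.3 191. ] 6.6 0.0282
wrist floor 34717 [512.1 366. ] [244.3 212.4] 6.8 0.0027
scene rim 432 [521.1 366.8] [236.7 190. ] 6.3 0.0289
scene floor 2762 [529.1 347.6] [295.4 258.2] 6.6 0.0046
side rim 770 [522.6 367.5] [230.7 191.4] 6.7 0.0302
side floor 5834 [542.7 342. ] [270.8 244.6] 6.4 0.0051
```

View pics/t_wrist.png

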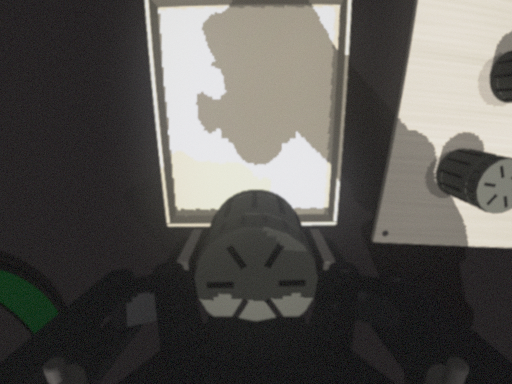

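Emit:
{"fn": "servo_tool", "kwargs": {
  "commands": [
    [[0,-0.006,0.1],[0,0,0]],
    [[0,-0.006,0.25],[0,0,0]],
    [[0,-0.006,0.4],[0,0,0]],
    [[0,-0.006,0.51],[0,0,0]],
    [[0,-0.006,0.55],[0,0,0]],
    [[0,-0.006,0.562],[0,0,0]],
    [[0,-0.006,0.57],[0,0,0]],
    [[0,-0.006,0.572],[0,0,0]],
    [[0,-0.006,0.572],[0,0,0]]
  ]
}}

```text
clock: 42.15
tcp_pos: [0.4563, 0.3573, 0.0393]
orientation: [-3.136, -0.165, -0.003]
contact_force: [-0.0, 0.9, -2.4]
grip_width: 0.0553
gripper_force: 32.9
```

Emit:
{"fn": "servo_tool", "kwargs": {
  "commands": [
    [[0,0,0],[0,0,0]],
    [[0,0,0],[0,0,0]],
    [[0,0,0],[0,0,0]],
    [[0,0,0],[0,0,0]],
    [[0,0,0],[0,0,0]],
    [[0,0,-0.06],[0,0,0]],
    [[0,0,-0.18],[0,0,0]],
    [[0,0,-0.34],[0,0,0]],
    [[0,0,-0.45],[0,0,0]],
    [[0,0,-0.45],[0,0,0]]
  ],
  "claw": 0
}}

```text
clock: 43.15
tcp_pos: [0.4579, 0.3586, 0.1559]
orientation: [-3.132, -0.164, -0.01]
contact_force: [-0.2, -0.4, 0.9]
grip_width: 0.0856
gripper_force: 0.0
```

```bash
sed -i 's/box=(.4,.75,-.25,.28)/box=(.38,.75,-.25,.5)/' can.py; sed -i 's/cans(W); $/cans(W); cans(W,(.060,.068,.076),(.38,.7,.24,.5))/' near.py; python3 near.py
```

```text
tcp [0.4579 0.3586 0.1559] 6.01
wrist
can 3 n 292 px [502. 195.] c [487.4 120.7  26.5] z 0.0641
can 4 n 277 px [508. 203.] c [487.3 120.4  26.2] z 0.0705
can 3 n 2887 px [257. 200.] c [455.4 357.2  27.1] z 0.0586
scene
can 4 n 133 px [306. 173.] c [492.  120.   24.5] z 0.0722
can 5 n 158 px [292. 197.] c [603.3  85.9  25.4] z 0.0803
can 3 n 128 px [379. 177.] c [458.6 358.2  25.8] z 0.0601
side
can 3 n 174 px [217. 329.] c [455.3 359.4  25.6] z 0.0617
can 4 n 244 px [268. 249.] c [489.5 121.3  25.4] z 0.0733
can 5 n 185 px [242. 222.] c [601.5  88.1  24.9] z 0.0809
can 3 n 395 px [221. 328.] c [456.4 359.5  26.1] z 0.061
```

Emit:
{"fn": "servo_tool", "kwargs": {
  "commands": [
    [[0.028,0.975,0],[0,0,0]],
    [[0.028,0.975,0],[0,0,0]],
    [[0.028,0.975,0],[0,0,0]],
    [[0.028,0.975,0],[0,0,0]],
    [[0.028,0.975,0],[0,0,0]],
    [[0.028,0.975,0],[0,0,0]],
    [[0.028,0.975,0],[0,0,0]]
  ]
}}

```text
clock: 44.0
tcp_pos: [0.4876, 0.1137, 0.1497]
orientation: [3.137, 0.161, -0.003]
contact_force: [-0.3, -0.3, -0.3]
grip_width: 0.0851
gripper_force: 0.0
```

```bash
python3 near.py
```

```text
tcp [0.4876 0.1137 0.1497] 5.86
wrist
can 4 n 3432 px [250. 202.] c [488.5 117.8  27.1] z 0.0707
can 5 n 5465 px [316.  54.] c [599.5  84.6  27.2] z 0.0787
can 3 n 557 px [  6. 212.] c [454.3 351.5  24.3] z 0.0585
scene
can 4 n 138 px [306. 173.] c [491.3 120.2  24.7] z 0.0721
can 5 n 164 px [292. 197.] c [603.4  86.2  25.1] z 0.0804
can 3 n 134 px [378. 177.] c [458.5 357.5  25.4] z 0.0607
side
can 3 n 287 px [221. 327.] c [456.4 359.2  25.8] z 0.0617
can 4 n 227 px [268. 249.] c [490.1 121.   25.6] z 0.0731
can 5 n 187 px [241. 222.] c [602.3  88.9  25.5] z 0.081
can 3 n 408 px [221. 328.] c [456.8 359.5  26.3] z 0.0611
```

Emit:
{"fn": "servo_tool", "kwargs": {
  "commands": [
    [[0.009,-0.011,0.1],[0,0,0]],
    [[0.009,-0.011,0.25],[0,0,0]],
    [[0.009,-0.011,0.36],[0,0,0]],
    [[0.009,-0.011,0.42],[0,0,0]],
    [[0.009,-0.011,0.42],[0,0,0]],
    [[0.009,-0.011,0.42],[0,0,0]]
  ]
}}

```text
clock: 44.75
tcp_pos: [0.49, 0.1191, 0.0456]
orientation: [-3.137, -0.168, 0.001]
contact_force: [0.1, 1.2, -0.3]
grip_width: 0.0855
gripper_force: 0.0
```

Emit:
{"fn": "servo_tool", "kwargs": {
  "commands": [
    [[0,0,0],[0,0,0]],
    [[0,0,0],[0,0,0]],
    [[0,0,0],[0,0,0]],
    [[0,0,0],[0,0,0]],
    [[0,0,0],[0,0,0]],
    [[0,0,0],[0,0,0]]
  ],
  "claw": 1,
  "squeeze": 30
}}

```text
clock: 45.35
tcp_pos: [0.4908, 0.1184, 0.0467]
orientation: [-3.136, -0.165, -0.003]
contact_force: [-1.8, 0.5, 6.3]
grip_width: 0.0557
gripper_force: 31.4
```

Emit:
{"fn": "servo_tool", "kwargs": {
  "commands": [
    [[0,0,-0.08],[0,0,0]],
    [[0,0,-0.22],[0,0,0]],
    [[0,0,-0.38],[0,0,0]],
    [[0,0,-0.5],[0,0,0]],
    [[0.01,-0.04,-0.52],[0,0,0]],
    [[0.04,-0.16,-0.52],[0,0,0]],
    [[0.07,-0.3,-0.52],[0,0,0]],
    [[0.1,-0.44,-0.52],[0,0,0]],
    [[0.14,-0.58,-0.52],[0,0,0]],
    [[0.18,-0.72,-0.52],[0,0,0]],
    [[0.22,-0.86,-0.52],[0,0,0]],
    [[0.241,-0.95,-0.52],[0,0,0]],
    [[0.241,-0.974,-0.52],[0,0,0]],
    [[0.241,-0.974,-0.52],[0,0,0]],
    [[0.241,-0.974,-0.52],[0,0,0]]
  ]
}}

```text
clock: 46.85
tcp_pos: [0.5242, 0.3649, 0.1747]
orientation: [3.136, 0.163, -0.002]
contact_force: [-0.3, -0.1, -1.8]
grip_width: 0.0555
gripper_force: 33.1
```

Emit:
{"fn": "servo_tool", "kwargs": {
  "commands": [
    [[0,0,0.1],[0,0,0]],
    [[0,0,0.25],[0,0,0]],
    [[0,0,0.39],[0,0,0]],
    [[0,0,0.48],[0,0,0]],
    [[0,0,0.512],[0,0,0]],
    [[0,0,0.524],[0,0,0]],
    [[0,0,0.53],[0,0,0]],
    [[0,0,0.533],[0,0,0]],
    [[0,0,0.533],[0,0,0]]
  ]
}}

```text
clock: 47.75
tcp_pos: [0.5251, 0.3669, 0.0435]
orientation: [-3.136, -0.165, -0.003]
contact_force: [-0.0, -0.6, -1.6]
grip_width: 0.0555
gripper_force: 33.0
```

Emit:
{"fn": "servo_tool", "kwargs": {
  "commands": [
    [[0,0,0],[0,0,0]],
    [[0,0,0],[0,0,0]],
    [[0,0,0],[0,0,0]],
    [[0,0,0],[0,0,0]],
    [[0,0,0],[0,0,0]],
    [[0,0,-0.06],[0,0,0]],
    [[0,0,-0.18],[0,0,0]],
    [[0,0,-0.34],[0,0,0]],
    [[0,0,-0.45],[0,0,0]],
    [[0,0,-0.45],[0,0,0]],
    [[0,0,-0.45],[0,0,0]]
  ],
  "claw": 0
}}

```text
clock: 48.85
tcp_pos: [0.5248, 0.3668, 0.1563]
orientation: [-3.136, -0.165, -0.003]
contact_force: [-0.8, -0.7, -0.7]
grip_width: 0.0855
gripper_force: 0.0
```

```bash
python3 near.py
```

```text
tcp [0.5248 0.3668 0.1563] 6.03
wrist
can 3 n 2845 px [256. 201.] c [522.9 366.6  27.2] z 0.0666
can 3 n 2247 px [258. 267.] c [455.3 357.2  27.2] z 0.0587
can 4 n 3076 px [256. 202.] c [522.8 366.6  27.1] z 0.0666
scene
can 5 n 165 px [292. 197.] c [602.7  86.9  25.2] z 0.08
can 3 n 103 px [380. 178.] c [458.9 358.4  24.7] z 0.0601
can 4 n 143 px [383. 192.] c [526.  366.4  25.5] z 0.0684
side
can 3 n 284 px [221. 327.] c [456.9 359.2  25.5] z 0.0617
can 4 n 252 px [195. 313.] c [523.6 368.3  25.6] z 0.0696
can 5 n 190 px [242. 222.] c [602.   88.   25.4] z 0.0812
can 3 n 413 px [221. 328.] c [456.5 359.7  26.1] z 0.061
can 4 n 374 px [195. 313.] c [523.6 368.5  25.9] z 0.0691
```

Emit:
{"fn": "servo_tool", "kwargs": {
  "commands": [
    [[0.14,0.9,0],[0,0,0]],
    [[0.14,0.9,0],[0,0,0]],
    [[0.14,0.9,0],[0,0,0]],
    [[0.14,0.9,0],[0,0,0]],
    [[0.14,0.9,0],[0,0,0]],
    [[0.14,0.9,0],[0,0,0]]
  ]
}}

```text
clock: 49.6
tcp_pos: [0.5836, 0.1395, 0.1538]
orientation: [3.134, 0.151, -0.002]
contact_force: [0.4, 0.2, -0.7]
grip_width: 0.0855
gripper_force: 0.0
```

Emit:
{"fn": "servo_tool", "kwargs": {
  "commands": [
    [[0.042,0.26,0],[0,0,0]],
    [[0.042,0.26,0],[0,0,0]],
    [[0.042,0.26,0],[0,0,0]],
    [[0.042,0.26,0],[0,0,0]],
    [[0.042,0.26,0],[0,0,0]]
  ]
}}

```text
clock: 50.1
tcp_pos: [0.5996, 0.0853, 0.1543]
orientation: [-3.136, -0.17, 0.002]
contact_force: [0.2, 0.1, -0.3]
grip_width: 0.0851
gripper_force: 0.0
```

```bash
python3 near.py
```

```text
tcp [0.5996 0.0853 0.1543] 6.19
wrist
can 5 n 3511 px [257. 203.] c [600.8  84.4  27.2] z 0.0786
can 3 n 344 px [  5. 303.] c [455.  353.8  25.8] z 0.0585
scene
can 5 n 161 px [292. 197.] c [603.2  86.3  25.5] z 0.0805
can 3 n 145 px [378. 177.] c [458.5 357.1  24.8] z 0.0601
can 4 n 155 px [383. 192.] c [526.6 366.7  25. ] z 0.0683
side
can 3 n 261 px [221. 328.] c [456.3 359.3  25.4] z 0.0616
can 4 n 263 px [195. 314.] c [523.  369.4  25.7] z 0.0696
can 5 n 185 px [242. 221.] c [602.1  87.8  25.6] z 0.0812
can 3 n 416 px [221. 328.] c [456.5 359.4  26.2] z 0.0611
can 4 n 371 px [195. 314.] c [523.7 368.7  26.3] z 0.069
```

Emit:
{"fn": "servo_tool", "kwargs": {
  "commands": [
    [[0.006,0.008,0.1],[0,0,0]],
    [[0.006,0.008,0.25],[0,0,0]],
    [[0.006,0.008,0.36],[0,0,0]],
    [[0.006,0.008,0.417],[0,0,0]],
    [[0.006,0.008,0.417],[0,0,0]],
    [[0.006,0.008,0.417],[0,0,0]]
  ]
}}

```text
clock: 50.85
tcp_pos: [0.6025, 0.0815, 0.0514]
orientation: [-3.137, -0.166, -0.002]
contact_force: [-0.1, 0.2, -0.4]
grip_width: 0.0855
gripper_force: 0.0
```

Emit:
{"fn": "servo_tool", "kwargs": {
  "commands": [
    [[0,0,0],[0,0,0]],
    [[0,0,0],[0,0,0]],
    [[0,0,0],[0,0,0]],
    [[0,0,0],[0,0,0]],
    [[0,0,0],[0,0,0]],
    [[0,0,0],[0,0,0]]
  ],
  "claw": 1,
  "squeeze": 30
}}

```text
clock: 51.45
tcp_pos: [0.603, 0.0818, 0.0522]
orientation: [-3.136, -0.166, -0.004]
contact_force: [-1.2, 1.1, 4.1]
grip_width: 0.0553
gripper_force: 31.2
```

Emit:
{"fn": "servo_tool", "kwargs": {
  "commands": [
    [[0,0,-0.08],[0,0,0]],
    [[0,0,-0.22],[0,0,0]],
    [[0,0,-0.38],[0,0,0]],
    [[0,0,-0.5],[0,0,0]],
    [[0,-0.04,-0.52],[0,0,0]],
    [[0.01,-0.16,-0.52],[0,0,0]],
    [[0.02,-0.3,-0.52],[0,0,0]],
    [[0.03,-0.44,-0.52],[0,0,0]],
    [[0.05,-0.58,-0.52],[0,0,0]],
    [[0.06,-0.72,-0.52],[0,0,0]],
    [[0.065,-0.86,-0.52],[0,0,0]],
    [[0.068,-0.93,-0.52],[0,0,0]]
  ]
}}

```text
clock: 52.65
tcp_pos: [0.5921, 0.3189, 0.1793]
orientation: [-3.135, -0.173, 0.003]
contact_force: [-0.2, -0.1, -2.5]
grip_width: 0.055
gripper_force: 32.9
```

Emit:
{"fn": "servo_tool", "kwargs": {
  "commands": [
    [[0.01,-0.1,0],[0,0,0]],
    [[0.014,-0.18,0],[0,0,0]],
    [[0.016,-0.23,0],[0,0,0]],
    [[0.016,-0.23,0],[0,0,0]],
    [[0.016,-0.23,0],[0,0,0]]
  ]
}}

```text
clock: 53.15
tcp_pos: [0.5925, 0.3705, 0.1803]
orientation: [3.136, 0.164, -0.0]
contact_force: [-0.0, -0.6, -2.5]
grip_width: 0.0555
gripper_force: 32.9
```

Emit:
{"fn": "servo_tool", "kwargs": {
  "commands": [
    [[0,-0.008,0.1],[0,0,0]],
    [[0,-0.008,0.25],[0,0,0]],
    [[0,-0.008,0.39],[0,0,0]],
    [[0,-0.008,0.48],[0,0,0]],
    [[0,-0.008,0.512],[0,0,0]],
    [[0,-0.008,0.524],[0,0,0]],
    [[0,-0.008,0.53],[0,0,0]],
    [[0,-0.008,0.533],[0,0,0]],
    [[0,-0.008,0.533],[0,0,0]]
  ]
}}

```text
clock: 54.05
tcp_pos: [0.5928, 0.374, 0.0486]
orientation: [-3.136, -0.165, -0.003]
contact_force: [-0.1, -0.3, -2.0]
grip_width: 0.0552
gripper_force: 32.8
```

Emit:
{"fn": "servo_tool", "kwargs": {
  "commands": [
    [[0,0,0],[0,0,0]],
    [[0,0,0],[0,0,0]],
    [[0,0,0],[0,0,0]],
    [[0,0,0],[0,0,0]],
    [[0,0,0],[0,0,0]],
    [[0,0,-0.06],[0,0,0]],
    [[0,0,-0.18],[0,0,0]],
    [[0,0,-0.34],[0,0,0]],
    [[0,0,-0.5],[0,0,0]],
    [[-0.3,0.3,-0.8],[0,0,0]],
    [[-0.3,0.3,-0.9],[0,0,0]],
    [[-0.3,0.3,-0.9],[0,0,0]],
    [[-0.3,0.3,-0.9],[0,0,0]],
    [[-0.3,0.3,-0.9],[0,0,0]]
  ],
  "claw": 0
}}

```text
clock: 55.45
tcp_pos: [0.5257, 0.2911, 0.2746]
orientation: [-3.135, -0.164, -0.005]
contact_force: [-0.1, -0.0, -0.3]
grip_width: 0.0852
gripper_force: 0.0
```

```bash
python3 near.py; python3 - <<'E'
from h import *
img,_=r.grab_frame('scene'); a=np.array(img); img,_=r.grab_frame('side'); b=np.array(img)
cv2.imwrite('pics/end.png',np.hstack([cv2.resize(a[130:280,110:430],(640,300)),cv2.resize(b[290:384,120:290],(160,88)).repeat(1,0) if 0 else np.zeros((300,1,3),np.uint8)])[...,::-1])
E
```

```text
tcp [0.5257 0.2911 0.2746] 5.99
wrist
can 3 n 1159 px [197. 167.] c [522.2 365.3  26.2] z 0.0665
can 4 n 1450 px [192. 111.] c [589.7 372.9  26.8] z 0.0745
can 3 n 1088 px [216. 225.] c [443.  338.   26.8] z 0.0587
can 4 n 1340 px [197. 167.] c [522.3 365.5  26.2] z 0.0667
can 5 n 1684 px [192. 111.] c [589.8 372.9  26.8] z 0.0747
scene
can 3 n 125 px [373. 173.] c [446.6 339.2  25.7] z 0.0604
can 4 n 157 px [383. 192.] c [526.7 367.6  25.5] z 0.0683
can 5 n 157 px [387. 207.] c [594.4 373.7  25.2] z 0.0763
side
can 3 n 265 px [231. 325.] c [443.8 340.6  25.4] z 0.0616
can 4 n 272 px [195. 313.] c [523.5 368.5  25.5] z 0.0697
can 5 n 195 px [170. 299.] c [591.8 376.8  24.6] z 0.0778
can 3 n 402 px [231. 325.] c [443.8 340.8  26. ] z 0.0611
can 4 n 378 px [195. 314.] c [523.6 368.5  25.9] z 0.0691
can 5 n 350 px [171. 299.] c [590.9 375.7  26.1] z 0.077
```

View pics/end.png

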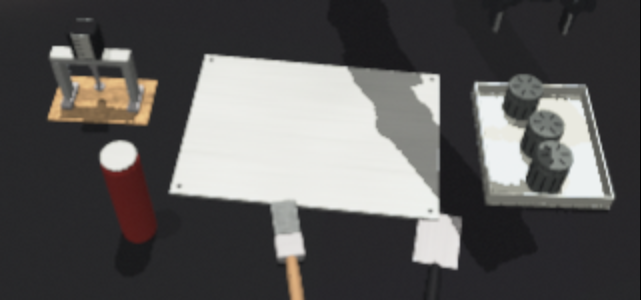

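The final view shows the gauge standing on its cork and all three canisters upright in the tray. Canister 3 was knocked about 2 cm but is still flat on the floor with its cap home. Handing in.

```bash
python3 -c "
from bench import r
print(r.hand_in())"
```

```text
the job is handed in; nothing more can be done
None
```

Job handed in with no verdict returned: canisters 3, 4 and 5 (the only three present) were capped home, gauged shortest to tallest and set upright in the tray, and the gauge is back in the middle of its pad.

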